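# Load a vial rack through the sampler's sprung flap

### The job

Set the vial rack down in the mouth of the sampler's loading lane, in front of the closed swing flap, then push it along the lane floor through the flap and on until it has pressed the steel plunger at the lane's end fully in. Push gently: do not ram the rack against the lane's walls, the flap or the stop. Leave it upright on the lane floor with the flap swung shut again behind it, and leave the bottle, the jar and the vial block where they are.

Things in the scene. Friction and masses are not known exactly. Their poses are not given: they have to be found in the camera images.
- rack: Loose vial rack, about 0.25 kg: white block 80 (its x) x 40 (y) x 26 mm high. Mid-top stands a grip tab 26 (x) x 16 (y) mm, rising from 26 to 60 mm above the underside; pinch it across its 16 mm. Fore and aft of the tab stand two small capped vials each, up to 41 mm high, at least 14 mm from the tab's centre along x. Origin: centre of the underside, z up. Either end may go in first.
- lane: Sampler's loading lane, fixed, open above. Origin: on the bench, on the lane's centre line, at the shut flap; x is the push direction, z up. Floor 12 mm above the origin. Side walls (tops at 26 mm): inner faces y = -26 and 26 mm for x = -100 to -16 (flared before), then narrowing by x = 4 to y = -22, and (+y side, which steps back for the flap until x = 70) 22, up to x = 200. White housing 105 mm high from x = 238.
- guides: What stands on the lane's floor, and must not be pushed hard with the rack: the aluminium side walls, the steel flap, and the stop with its plunger. Same origin and axes as the lane; fixed to it.
- lane_mouth (a point): Point on the lane floor at x = -55 mm of the lane: the place to set the rack's centre down in front of the flap (its front end is then 15 mm short of the flap). Axes as the lane's.
- lane_end (a point): Point on the lane floor at x = 132 mm of the lane, axes as the lane's. Beyond it a grey stop block (top 42 mm above the lane's origin) carries a steel plunger 14 mm thick, axis 15 mm above the floor, pointing to -x. The stop is adjustable and not measured: the untouched plunger's face lies anywhere from 0 to 18 mm past this point, so it must be felt for or seen.
- flap (a joint): Angle (rad) of the steel swing flap: 0 shut across the lane, up to 1.56 swung in towards the lane's +x and folded at its +y side. Plate 45 x 4 x 22 mm, top 37 mm above the lane's origin, upright hinge at lane x = 0, y = 27.5 mm. A spring shuts it (0.04 N m shut, 0.12 wide open; some 5 to 8 N against the rack); it swings shut once the rack's rear end is about 46 mm past x = 0.
- plunger (a joint): How far the stop's steel plunger has been pressed in (m): 0 untouched, 0.008 fully in, at a hard stop. It slides stiffly, at about 5 N, and stays where it is pushed.
- bottle: Bystander: amber bottle 60 mm in diameter, 130 mm high; origin at the centre of its underside.
- jar: Bystander: glass jar 64 mm in diameter, 70 mm high; origin at the centre of its underside.
- vial_block: Bystander: square white block 66 x 66 x 16 mm with nine small vials up to 28 mm high; origin at the centre of its underside.
Not all that is in view belongs to the job. Leave any brown or purple look-alike of the rack alone.

How it is judged:
By the outcome, as a careful person would: the job done as asked, in the order asked, and still so for the second after the job is handed in, with the robot touching nothing.
It also fails if it takes over 58 s, if anything falls off the work surface, if the arm or the gripper's body presses on something with over 40 N, if the wrist force passes 120 N, or if a joint passes its speed limit or range.

### The arm

A 7-joint arm with a two-finger parallel gripper is mounted at the origin on the work surface. World frame = base frame: x ahead of the robot, y to its left, z up, the work surface at z = 0. Lengths are in m, angles in rad, forces in N, time in s.
With the tool pointing down it reaches from about 0.425 to 0.95 m from the base axis. Payload 16.7 kg.
Tool frame: the origin (TCP) lies between the finger pads; the fingertips stand 11 mm ahead of it and the grasp point (between the pads) lies 8 mm behind it (robot.tips_ahead is the distance from the TCP to the fingertips, in m); z points along the fingers, y is the direction in which the jaws open and shut (so a half turn about z gives the same grasp; the last joint's range is limited). The gripper opens to 94 mm and grips with 3 to 60 N. Pads are 16 mm wide; open, the fingers measure 119 mm over their backs; the gripper's body (75 mm by 177 mm) begins 78 mm behind the grasp point.
Start: joints at [-1.474, 0.426, 0.074, 1.606, -0.034, 1.111, -0.067], TCP at [0.164, 0.655, 0.216] pointing down, gripper open.
Joint ranges: [-2.85, 2.85], [-0.5, 2.14], [-1.23, 1.37], [0.21, 2.46], [-1.02, 4.16], [0.16, 2.05], [-2.73, 2.73]. Speed limits (rad/s): [1.89, 1.89, 2.39, 2.39, 3.01, 3.01, 3.01].

### API

Orientations are given as a 3x3 rotation matrix whose columns are the frame's x, y, z axes.
In Python, from workcell import robot, imaging gives the robot as it stands. The module is installed in compiled form; this text tells all that it offers.
- The arm moves only by the shell command python3 -m jog 'ROWS' [FORCE]. ROWS is JSON, a list of rows, each an object of numbers: "dx", "dy", "dz": the shift along the tool's x, y, z in m; "turn": the turn about the tool's z in degrees; "gripper": the finger opening in m, from 0 to 0.094. A call has 1 to 12 rows; each row is the pose to reach, as a shift and turn from the pose commanded when the call began, along the tool's axes at that moment; what a row does not reach only later rows make up. A row lasts 1/12 s, in which the tool goes at most 41.7 mm and 7.16 degrees, less where a joint would pass 70% of its speed; a pose out of reach is approached as far as the arm can. A call with a gripper value outside its range is refused whole. The fingers move at their own pace and stop on an object; FORCE is the grip in N (left out, the last holds). Time passes only in rows, so rows that repeat a pose let the fingers close. It gives the time, the measured TCP pose, the force and the opening at its end, in the units of the state.
- robot.observe(): the state, without advancing time (a new reading comes with each control period).
- imaging.camera(name): name is "scene" or "top" or "wrist"; returns a dict with "image" (400x640x3 uint8, red, green, blue), "depth" (400x640 float32, m along the optical axis (not along the pixel's ray), 0 where there is no reading), "mtx" (3x3 intrinsics, pixels), "T" (4x4, takes a point from camera to world coordinates). Camera axes: x right, y down, z forward; pixel columns grow to the right and rows downward; lengths in m; the calibration is good to about 2 mm. The wrist camera is an equidistant fisheye: a pixel r from the principal point sees the ray r / f radians off the axis. A picture is of the moment at which its call begins.
- robot.sign_off(): hands the job in, once; it reports no verdict.
The state is a dict: "clock": time; "joints": joint angles; "joint_velocities": joint speeds; "tau": joint torques, N m; "tool_pos": TCP position; "tool_rot": TCP orientation; "contact_force": force on the tool from outside, world axes, zero at the start; "torque": the same for the moment, N m; "opening": opening from 0.0 (shut) to 1.0 (fully open).
Only numpy, scipy, OpenCV 4.12 (cv2) and the standard library are available. Lean on these libraries where they do the work, as an engineer would, in place of code of your own. Each camera call takes 0.05 s, during which the arm holds its last target.

## Working session

There is one attempt and no reset: what is moved stays moved. The work goes in short steps, Python scripts to look and compute and a shell command to move; the robot and the scene stay as the last step left them, time stands still between calls to the robot, and variables do not carry over. Pictures are saved under pics/ and viewed, and the job is handed in when it is done.

```bash
mkdir -p pics; ls
python3 - <<'E'
from workcell import robot, imaging
import cv2,numpy as np
s=robot.observe()
print(s['clock'],s['tool_pos'],np.round(s['tool_rot'],3),s['opening'],s['contact_force'],robot.tips_ahead)
for n in ("scene","top","wrist"):
    c=imaging.camera(n)
    cv2.imwrite(f"pics/{n}0.png",c["image"][:,:,::-1])
    np.savez(f"pics/{n}0.npz",**c)
    print(n,np.round(c['mtx'],1).tolist(),np.round(c['T'],3).tolist())
E
```

```text
pics
0.0 [0.16415695 0.65428097 0.21576594] [[-0.97   0.243 -0.   ]
 [ 0.243  0.97  -0.001]
 [-0.    -0.001 -1.   ]] 0.9974167319557657 [0.59201012 0.31212484 0.01536797] 0.011
scene [[413.7, 0.0, 315.9], [0.0, 413.7, 201.7], [0.0, 0.0, 1.0]] [[0.831, 0.47, -0.298, 0.877], [0.557, -0.708, 0.435, -0.476], [-0.007, -0.527, -0.85, 0.987], [0.0, 0.0, 0.0, 1.0]]
top [[414.1, 0.0, 317.6], [0.0, 414.1, 197.7], [0.0, 0.0, 1.0]] [[-0.016, -0.998, 0.066, 0.47], [-1.0, 0.017, 0.006, 0.035], [-0.007, -0.065, -0.998, 0.973], [0.0, 0.0, 0.0, 1.0]]
wrist [[309.7, 0.0, 320.3], [0.0, 309.7, 196.0], [0.0, 0.0, 1.0]] [[0.243, 0.931, 0.274, 0.085], [0.97, -0.232, -0.07, 0.676], [-0.002, 0.283, -0.959, 0.385], [0.0, 0.0, 0.0, 1.0]]
```

View pics/scene0.png

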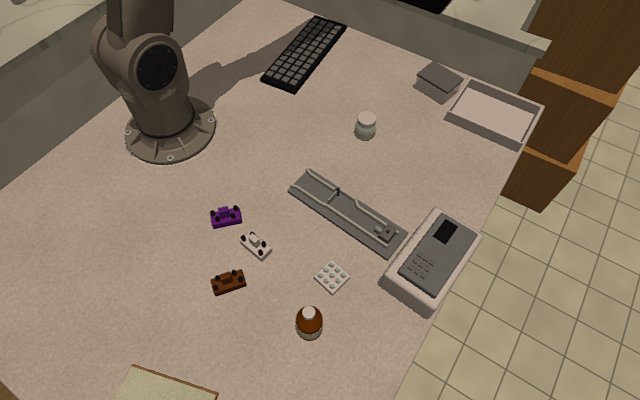

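View pics/top0.png

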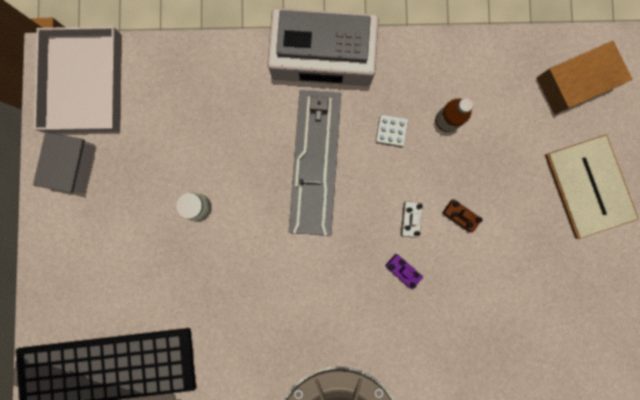

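View pics/wrist0.png

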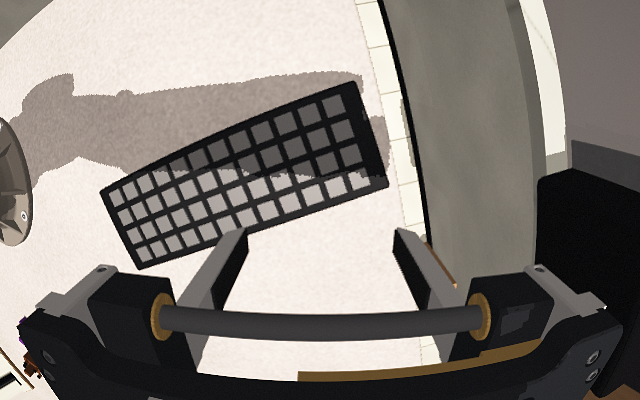

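The scene shows the lane at (350,210) with its flap at (337,190), the white rack at (256,243), and purple and brown look-alikes nearby. In the top view, the rack is at (412,219), the flap at (308,182) and the plunger at (318,110). I'll zoom in next.

```bash
cat > h.py <<'E'
import numpy as np,cv2
def pix2plane(c,uv,z):
    uv=np.atleast_2d(np.array(uv,float));K=c['mtx'];T=c['T']
    d=np.c_[(uv[:,0]-K[0,2])/K[0,0],(uv[:,1]-K[1,2])/K[1,1],np.ones(len(uv))]@T[:3,:3].T
    s=(z-T[2,3])/d[:,2]
    return T[:3,3]+d*s[:,None]
def fish2plane(c,uv,z):
    uv=np.atleast_2d(np.array(uv,float));K=c['mtx'];T=c['T']
    x=(uv[:,0]-K[0,2])/K[0,0];y=(uv[:,1]-K[1,2])/K[1,1];th=np.hypot(x,y)+1e-12
    d=np.c_[np.sin(th)*x/th,np.sin(th)*y/th,np.cos(th)]@T[:3,:3].T
    s=(z-T[2,3])/d[:,2]
    return T[:3,3]+d*s[:,None]
E
python3 - <<'E'
import cv2,numpy as np
from h import *
t=np.load('pics/top0.npz');im=t['image'][:,:,::-1]
a=cv2.resize(im[80:245,280:350],None,fx=5,fy=5,interpolation=cv2.INTER_CUBIC)[:,:]
b=cv2.resize(im[190:250,385:445],None,fx=6,fy=6,interpolation=cv2.INTER_CUBIC)
cv2.imwrite('pics/laneT.png',cv2.resize(a,None,fx=.7,fy=.7));cv2.imwrite('pics/rackT.png',b)
s=np.load('pics/scene0.npz');im2=s['image'][:,:,::-1]
cv2.imwrite('pics/laneS.png',cv2.resize(im2[160:265,280:420],None,fx=5,fy=5,interpolation=cv2.INTER_CUBIC))
# rack masks
for n,c,roi in (('top',t,(190,250,395,430)),('scene',s,(225,265,235,280))):
    r0,r1,c0,c1=roi
    g=c['image'][r0:r1,c0:c1].astype(int)
    hsv=cv2.cvtColor(c['image'][r0:r1,c0:c1],cv2.COLOR_RGB2HSV)
    print(n,'bg',np.median(hsv.reshape(-1,3),0))
    m=((hsv[...,1]<30)&(hsv[...,2]>150)).astype(np.uint8)
    ys,xs=np.nonzero(m);print(len(xs))
    rr=cv2.minAreaRect(np.c_[xs+c0,ys+r0].astype(np.float32));print(rr)
    box=cv2.boxPoints(rr);P=pix2plane(c,box,0.026);print(np.round(P,4)); print(P.mean(0))
    d=c['depth'];print('depthz', )
E
```

```text
top bg [ 15.  53. 178.]
312
((412.0605163574219, 219.0213165283203), (15.245648384094238, 33.3226318359375), 5.355824947357178)
[[ 0.4437 -0.1521  0.026 ]
 [ 0.5191 -0.1615  0.026 ]
 [ 0.5153 -0.196   0.026 ]
 [ 0.4399 -0.1865  0.026 ]]
[ 0.47948496 -0.17402785  0.026     ]
depthz
scene bg [ 14.  59. 169.]
1
((270.0, 247.0), (0.0, 0.0), 0.0)
[[ 0.5179 -0.1632  0.026 ]
 [ 0.5179 -0.1632  0.026 ]
 [ 0.5179 -0.1632  0.026 ]
 [ 0.5179 -0.1632  0.026 ]]
[ 0.51791461 -0.16324181  0.026     ]
depthz
```

Run:
```python
import numpy as np,cv2
for n in('top','scene','wrist'):
    d=np.load(f'pics/{n}0.npz')['depth'];print(n,(d>0).mean(),d[200,320],d.min(),d.max())
```

```text
top 0.99594921875 0.96783066 0.0 1.8037778
scene 0.9961484375 1.1458334 0.0 2.549186
wrist 0.99584765625 0.38195798 0.0 1.459002
```

View pics/laneT.png

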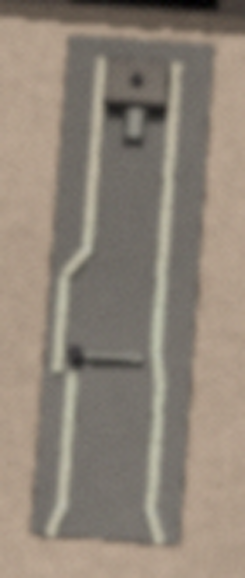

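View pics/rackT.png

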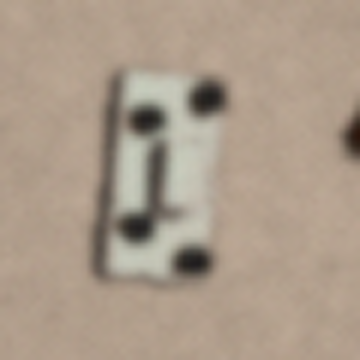

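View pics/laneS.png

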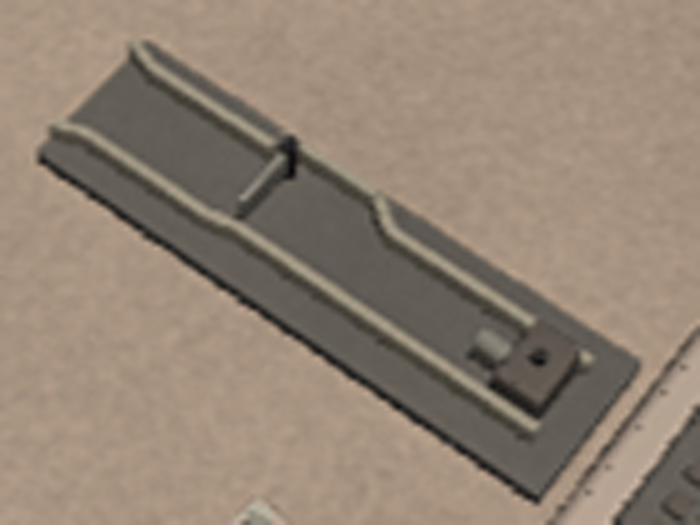

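The rack (top centre 412,219) has its long axis nearly along world x. The lane runs up the image with the plunger's tip at (318,120). I'll move the wrist camera over the rack by way of an intermediate point within reach.

```bash
python3 -m jog '[{"dx":-0.04,"dy":-0.018,"dz":-0.004},{"dx":-0.075,"dy":-0.034,"dz":-0.008},{"dx":-0.112,"dy":-0.05,"dz":-0.012},{"dx":-0.149,"dy":-0.067,"dz":-0.016},{"dx":-0.187,"dy":-0.084,"dz":-0.02},{"dx":-0.224,"dy":-0.1,"dz":-0.024},{"dx":-0.261,"dy":-0.117,"dz":-0.028},{"dx":-0.299,"dy":-0.134,"dz":-0.032},{"dx":-0.336,"dy":-0.151,"dz":-0.036},{"dx":-0.373,"dy":-0.167,"dz":-0.04},{"dx":-0.41,"dy":-0.184,"dz":-0.044},{"dx":-0.448,"dy":-0.201,"dz":-0.044}]'
python3 - <<'E'
from workcell import robot
import numpy as np
s=robot.observe();print(s['clock'],s['tool_pos'],np.round(s['tool_rot'],3),np.round(s['joints'],2),s['contact_force'])
p=np.array([.48,-.174,.26]);print(s['tool_rot'].T@(p-s['tool_pos']))
E
```

```text
0.15 [0.16417723 0.65438712 0.21594289] [[-0.97   0.243 -0.   ]
 [ 0.243  0.97  -0.001]
 [-0.    -0.001 -1.   ]] [-1.47  0.43  0.07  1.61 -0.03  1.11 -0.07] [ 0.0484179  -0.86491758  0.36172005]
[-0.50788081 -0.72669956 -0.04330244]invalid input
```

```bash
python3 -m jog '[{"dx":-0.448,"dy":-0.201,"dz":-0.044,"turn":0,"gripper":0.094}]'
```

```text
clock: 0.23
tool_pos: [0.1895, 0.6322, 0.2186]
tool_rot: [[-0.972, 0.234, -0.004], [0.234, 0.972, -0.0], [0.003, -0.001, -1.0]]
contact_force: [-0.3, 0.8, -0.0]
opening: 1.003
```

```bash
python3 -m jog '[{"dx":-0.41,"dy":-0.184,"dz":-0.04,"turn":0,"gripper":0.094},{"dx":-0.41,"dy":-0.184,"dz":-0.04,"turn":0,"gripper":0.094},{"dx":-0.41,"dy":-0.184,"dz":-0.04,"turn":0,"gripper":0.094},{"dx":-0.41,"dy":-0.184,"dz":-0.04,"turn":0,"gripper":0.094},{"dx":-0.41,"dy":-0.184,"dz":-0.04,"turn":0,"gripper":0.094},{"dx":-0.41,"dy":-0.184,"dz":-0.04,"turn":0,"gripper":0.094},{"dx":-0.41,"dy":-0.184,"dz":-0.04,"turn":0,"gripper":0.094},{"dx":-0.41,"dy":-0.184,"dz":-0.04,"turn":0,"gripper":0.094},{"dx":-0.41,"dy":-0.184,"dz":-0.04,"turn":0,"gripper":0.094},{"dx":-0.41,"dy":-0.184,"dz":-0.04,"turn":0,"gripper":0.094}]'
python3 - <<'E'
from workcell import robot
import numpy as np
s=robot.observe();print(s['clock'],s['tool_pos'],np.round(s['tool_rot'],3),np.round(s['joints'],2),s['contact_force'])
p=np.array([.48,-.174,.26]);print(s['tool_rot'].T@(p-s['tool_pos']))
E
```

```text
clock: 1.07
tool_pos: [0.524, 0.3704, 0.2573]
tool_rot: [[-0.97, 0.243, -0.0], [0.243, 0.97, -0.0], [0.0, -0.0, -1.0]]
contact_force: [0.7, 0.6, 0.0]
opening: 1.004
1.0667 [0.52395855 0.370414   0.25731882] [[-0.97   0.243 -0.   ]
 [ 0.243  0.97  -0.   ]
 [ 0.    -0.    -1.   ]] [-0.9   0.34  0.24  1.65 -0.09  1.16  0.69] [0.65669741 0.58341078 0.01339994]
[-0.0897727  -0.53875772 -0.00266965]
```

```bash
python3 - <<'E'
import numpy as np
from h import *
t=np.load('pics/top0.npz')
# laneT.png scale 3.5 from (280,80)
for n,uv,z in [('flap hinge',(75,357),.037),('flap tip',(143,361),.037),('plunger tip',(133,142),.034),('stop',(137,78),.042),('mouthL',(50,533),.026),('mouthR',(162,541),.026)]:
    print(n,pix2plane(t,(280+uv[0]/3.5,80+uv[1]/3.5),z))
E
python3 -m jog '[{"dx":-0.03,"dy":-0.33,"dz":-0.0,"turn":-3,"gripper":0.094},{"dx":-0.03,"dy":-0.33,"dz":-0.0,"turn":-7,"gripper":0.094},{"dx":-0.03,"dy":-0.33,"dz":-0.0,"turn":-7,"gripper":0.094},{"dx":-0.03,"dy":-0.33,"dz":-0.0,"turn":-7,"gripper":0.094},{"dx":-0.03,"dy":-0.33,"dz":-0.0,"turn":-7,"gripper":0.094},{"dx":-0.03,"dy":-0.33,"dz":-0.0,"turn":-7,"gripper":0.094},{"dx":-0.03,"dy":-0.33,"dz":-0.0,"turn":-7,"gripper":0.094},{"dx":-0.03,"dy":-0.33,"dz":-0.0,"turn":-7,"gripper":0.094},{"dx":-0.03,"dy":-0.33,"dz":-0.0,"turn":-7,"gripper":0.094},{"dx":-0.03,"dy":-0.33,"dz":-0.0,"turn":-7,"gripper":0.094}]'
python3 - <<'E'
from workcell import robot,imaging
import numpy as np,cv2
c=imaging.camera('wrist');np.savez('pics/w1.npz',**c);cv2.imwrite('pics/w1.png',c['image'][:,:,::-1])
s=robot.observe();print(s['clock'],s['tool_pos'],np.round(s['tool_rot'],3),np.round(s['joints'],2),s['contact_force'])
print(np.round(c['T'],3))
E
```

```text
flap hinge [[0.56736205 0.07664722 0.037     ]]
flap tip [[0.56400151 0.03257061 0.037     ]]
plunger tip [[0.70897864 0.03668902 0.034     ]]
stop [[0.74932241 0.03336385 0.042     ]]
mouthL [[0.45361305 0.09501697 0.026     ]]
mouthR [[0.44723691 0.02216538 0.026     ]]
clock: 1.9
tool_pos: [0.4712, 0.0427, 0.2574]
tool_rot: [[-0.992, 0.127, 0.0], [0.127, 0.992, 0.001], [-0.0, 0.001, -1.0]]
contact_force: [0.7, 1.0, 0.4]
opening: 1.003
1.95 [0.4714786  0.04434738 0.25731468] [[-0.992  0.125  0.   ]
 [ 0.125  0.992  0.001]
 [-0.     0.001 -1.   ]] [-0.6   0.04  0.39  2.01 -0.02  1.09  1.24] [0.03523287 1.36642229 0.61335343]
[[ 0.127  0.951  0.281  0.39 ]
 [ 0.992 -0.121 -0.036  0.054]
 [ 0.     0.283 -0.959  0.426]
 [ 0.     0.     0.     1.   ]]
```

View pics/w1.png

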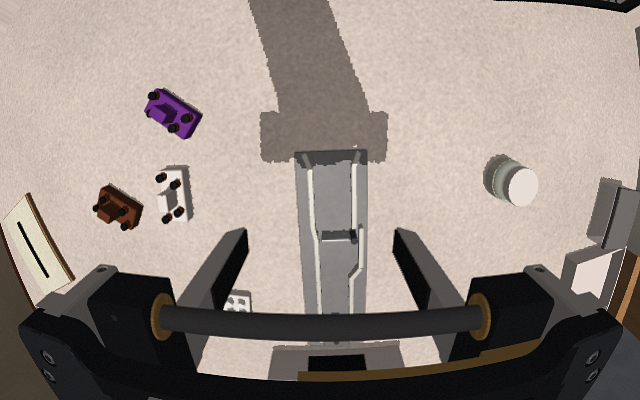

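Wrist view: lane mouth is at the top (300–366,152), flap at (322–355,236), white rack at (172,195), and the plunger is hidden behind the gripper bar. Zooming in on this one.

Run:
```python
import cv2,numpy as np
im=cv2.imread('pics/w1.png')
a=cv2.resize(im[140:345,285:385],None,fx=4,fy=4,interpolation=cv2.INTER_CUBIC);cv2.imwrite('pics/w1lane.png',cv2.resize(a,None,fx=.7,fy=.7))
b=cv2.resize(im[155:235,145:205],None,fx=7,fy=7,interpolation=cv2.INTER_CUBIC);cv2.imwrite('pics/w1rack.png',b)
```

```text
(no output)
```

View pics/w1lane.png

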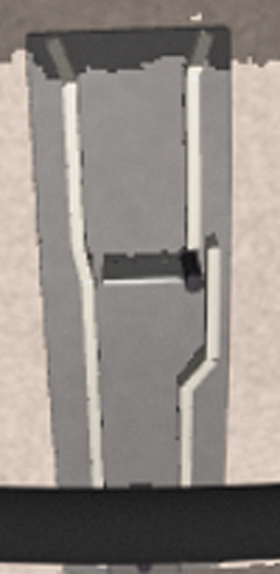

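View pics/w1rack.png

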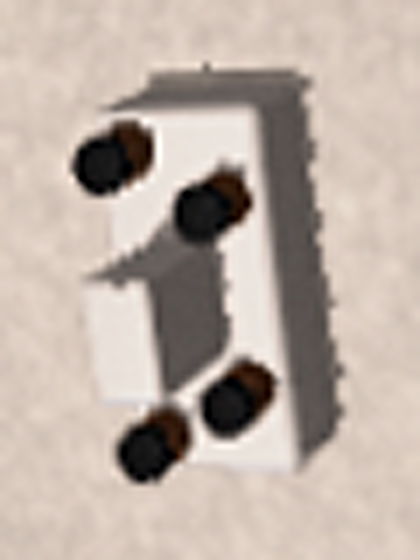

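Run:
```python
import cv2,numpy as np
from h import *
c=dict(np.load('pics/w1.npz'));im=c['image'].astype(np.uint8)
hsv=cv2.cvtColor(im,cv2.COLOR_RGB2HSV)
m=(hsv[...,2]>190)&(hsv[...,1]<40)
L=[];R=[]
for r in range(168,312):
    xs=np.nonzero(m[r,300:372])[0]+300
    l=xs[xs<334]; rr=xs[xs>344]
    if r%12==0: print(r,l,rr, im[r,305:325,1].tolist() if r==204 else '')
    if len(l): L.append((l.min()-.5,l.max()+.5,r))
    if len(rr): R.append((rr.min()-.5,rr.max()+.5,r))
L=np.array(L);R=np.array(R)
def W(a,i): return fish2plane(c,np.c_[a[:,i],a[:,2]],.026)[:,:2]
for nm,a in(('L',L),('R',R)):
    for i in (0,1):
        P=W(a,i)
        for lo,hi in((.47,.54),(.585,.625),(.648,.70)):
            q=P[(P[:,0]>lo)&(P[:,0]<hi)]
            if len(q)>5:
                k=np.polyfit(q[:,0],q[:,1],1);res=np.std(np.polyval(k,q[:,0])-q[:,1])
                print(nm,'outer inner'.split()[(i==1) if nm=='L' else (i==0)],lo,hi,len(q),'slope deg',np.degrees(np.arctan(k[0])).round(2),'y at mid',np.polyval(k,(lo+hi)/2).round(4),'y@.57',np.polyval(k,.57).round(4),'res',res.round(4))
def w1(u,v,z): return fish2plane(c,(285+u/2.8,140+v/2.8),z)[0].round(4)
print('flap top L,R',w1(103,281,.037),w1(183,279,.037),'hinge',w1(193,257,.037))
print('bend L', w1(78,240,.026),w1(90,278,.026),'step',w1(218,360,.026),w1(186,385,.026))
def w2(u,v,z): return fish2plane(c,(145+u/7,155+v/7),z)[0].round(4)
print('tab',[w2(*p,.06) for p in((85,285),(150,280),(163,393),(105,403))],'edge',w2(257,108,.026),w2(300,465,.026))
```

```text
168 [] [352 353 354 355 368 369 370 371] 
180 [308 309 310 311] [352 353 354 355 368 369 370 371] 
192 [308 309 310 311 312] [352 353 354 355 368 369 370 371] 
204 [310 311 312] [352 353 354 355 356 368 369 370 371] [145, 142, 142, 149, 183, 231, 226, 231, 179, 114, 143, 143, 142, 142, 142, 142, 141, 141, 143, 143]
216 [310 311 312 313] [352 353 354 355 356 368 369 370 371] 
228 [311 312 313 314] [352 353 354 368 369 370 371] 
240 [314 315 316 317 322 323 324 325 326 327 328 329 330 331 332 333] [345 346 347 348 359 360 361 362 368 369 370 371] 
252 [315 316 317] [359 360 361 362 367 368 369 370 371] 
264 [300 316 317 318] [359 360 361 362 367 368 369 370 371] 
276 [300 301 316 317 318 319] [352 353 354 355 367 368 369 370 371] 
288 [300 301 302 317 318 319 320] [350 351 352 366 367 368 369 370 371] 
300 [300 301 302 303 318 319 320] [350 351 352 366 367 368 369 370 371] 
L outer 0.47 0.54 50 slope deg -4.28 y at mid 0.0231 y@.57 0.0183 res 0.0005
L outer 0.585 0.625 25 slope deg -43.99 y at mid 0.0063 y@.57 0.0401 res 0.0069
L outer 0.648 0.7 24 slope deg -9.12 y at mid -0.0151 y@.5
[... 395 characters left out ...]
 0.0
R inner 0.648 0.7 27 slope deg -4.69 y at mid 0.0636 y@.57 0.0721 res 0.0
R outer 0.47 0.54 45 slope deg -4.68 y at mid 0.1091 y@.57 0.1037 res 0.0
R outer 0.585 0.625 24 slope deg -3.45 y at mid 0.1019 y@.57 0.1041 res 0.0
R outer 0.648 0.7 27 slope deg -2.77 y at mid 0.0982 y@.57 0.1033 res 0.0
flap top L,R [0.5674 0.0335 0.037 ] [0.5715 0.0727 0.037 ] hinge [0.5604 0.0787 0.037 ]
bend L [0.5486 0.0234 0.026 ] [0.5699 0.0266 0.026 ] step [0.6268 0.0876 0.026 ] [0.6399 0.0694 0.026 ]
tab [array([ 0.4687, -0.1798,  0.06  ]), array([ 0.4697, -0.1646,  0.06  ]), array([ 0.4923, -0.1682,  0.06  ]), array([ 0.4929, -0.1823,  0.06  ])] edge [ 0.4451 -0.1502  0.026 ] [ 0.5213 -0.16    0.026 ]
```

```bash
python3 -m jog '[{"dx":-0.031,"dy":-0.213,"dz":0.1,"turn":0,"gripper":0.094},{"dx":-0.031,"dy":-0.213,"dz":0.1,"turn":0,"gripper":0.094},{"dx":-0.031,"dy":-0.213,"dz":0.1,"turn":0,"gripper":0.094},{"dx":-0.031,"dy":-0.213,"dz":0.1,"turn":0,"gripper":0.094},{"dx":-0.031,"dy":-0.213,"dz":0.1,"turn":0,"gripper":0.094},{"dx":-0.031,"dy":-0.213,"dz":0.1,"turn":0,"gripper":0.094},{"dx":-0.031,"dy":-0.213,"dz":0.1,"turn":0,"gripper":0.094},{"dx":-0.031,"dy":-0.213,"dz":0.1,"turn":0,"gripper":0.094},{"dx":-0.031,"dy":-0.213,"dz":0.1,"turn":0,"gripper":0.094},{"dx":-0.031,"dy":-0.213,"dz":0.1,"turn":0,"gripper":0.094}]'
python3 - <<'E'
from workcell import robot,imaging
import numpy as np,cv2
c=imaging.camera('wrist');np.savez('pics/w2.npz',**c);cv2.imwrite('pics/w2.png',c['image'][:,:,::-1])
s=robot.observe();print(s['clock'],s['tool_pos'],np.round(s['tool_rot'],4),np.round(s['joints'],2),s['contact_force'])
E
```

```text
clock: 2.78
tool_pos: [0.4767, -0.1689, 0.1573]
tool_rot: [[-0.993, 0.121, 0.0], [0.121, 0.993, 0.0], [-0.0, 0.0, -1.0]]
contact_force: [0.1, 0.0, -0.6]
opening: 0.999
2.8333 [ 0.47671691 -0.16903664  0.15748006] [[-9.927e-01  1.209e-01  6.000e-04]
 [ 1.209e-01  9.927e-01  4.000e-04]
 [-5.000e-04  4.000e-04 -1.000e+00]] [-0.27  0.24  0.56  2.07 -0.17  0.88  1.83] [-0.19100587  0.68633693  0.17547326]
```

View pics/w2.png

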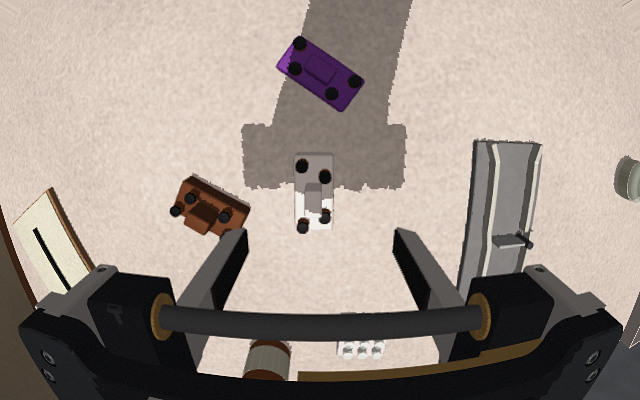

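Run:
```python
import cv2,numpy as np
im=cv2.imread('pics/w2.png')
b=cv2.resize(im[145:240,280:350],None,fx=6,fy=6,interpolation=cv2.INTER_CUBIC);cv2.imwrite('pics/w2rack.png',b)
```

```text
(no output)
```

View pics/w2rack.png

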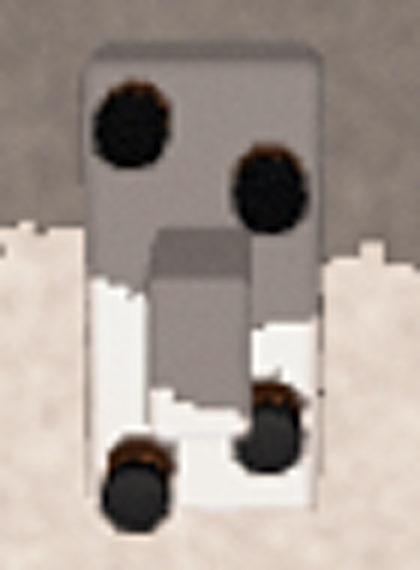

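Run:
```python
import numpy as np
from h import *
c=dict(np.load('pics/w2.npz'))
f=lambda u,v,z: fish2plane(c,(280-.5+u/6,145-.5+v/6),z)[0].round(4)
t=np.array([f(148,277,.06),f(250,275,.06),f(252,433,.06),f(152,431,.06)]);print(t,t.mean(0))
r=np.array([f(86,60,.026),f(320,58,.026),f(315,508,.026),f(90,505,.026)]);print(r,r.mean(0))
print(np.degrees(np.arctan2(*( (r[3]-r[0])[[1,0]]))),np.degrees(np.arctan2(*( (r[2]-r[1])[[1,0]]))))
R=np.array([[-.9927,.1209,0],[.1209,.9927,0],[0,0,-1]]);print(R.T@(np.array([.4805,-.1742,.046])-[.4767,-.169,.1575]))
```

```text
[[ 0.4668 -0.1813  0.06  ]
 [ 0.4683 -0.1662  0.06  ]
 [ 0.4931 -0.1689  0.06  ]
 [ 0.491  -0.184   0.06  ]] [ 0.4798 -0.1751  0.06  ]
[[ 0.4382 -0.1895  0.026 ]
 [ 0.4425 -0.1515  0.026 ]
 [ 0.5208 -0.161   0.026 ]
 [ 0.5156 -0.2     0.026 ]] [ 0.479275 -0.1755    0.026   ]
-7.725521825123478 -6.917782950207762
[-0.00440094 -0.00470262  0.1115    ]
```

```bash
python3 -m jog '[{"dx":-0.004,"dy":-0.006,"dz":0.03,"turn":0.3,"gripper":0.05},{"dx":-0.004,"dy":-0.006,"dz":0.06,"turn":0.3,"gripper":0.05},{"dx":-0.004,"dy":-0.006,"dz":0.085,"turn":0.3,"gripper":0.05},{"dx":-0.004,"dy":-0.006,"dz":0.1,"turn":0.3,"gripper":0.05},{"dx":-0.004,"dy":-0.006,"dz":0.108,"turn":0.3,"gripper":0.05},{"dx":-0.004,"dy":-0.006,"dz":0.1115,"turn":0.3,"gripper":0.05},{"dx":-0.004,"dy":-0.006,"dz":0.1115,"turn":0.3,"gripper":0.05}]' 15
python3 - <<'E'
from workcell import robot,imaging
import numpy as np,cv2
c=imaging.camera('wrist');np.savez('pics/w3.npz',**c);cv2.imwrite('pics/w3.png',c['image'][120:360,220:440,::-1].repeat(2,0).repeat(2,1))
s=robot.observe();print(s['clock'],s['tool_pos'],np.round(s['tool_rot'],4),s['contact_force'],s['opening'])
E
```

```text
clock: 3.42
tool_pos: [0.4795, -0.1765, 0.0458]
tool_rot: [[-0.992, 0.128, -0.0], [0.128, 0.992, 0.0], [0.0, 0.0, -1.0]]
contact_force: [-0.6, 0.3, 0.5]
opening: 0.546
3.4667 [ 0.47980616 -0.17677316  0.04632379] [[-9.918e-01  1.280e-01  8.000e-04]
 [ 1.280e-01  9.918e-01 -0.000e+00]
 [-8.000e-04  1.000e-04 -1.000e+00]] [0.18070449 0.75721616 0.09858691] 0.5380977905171591
```

View pics/w3.png

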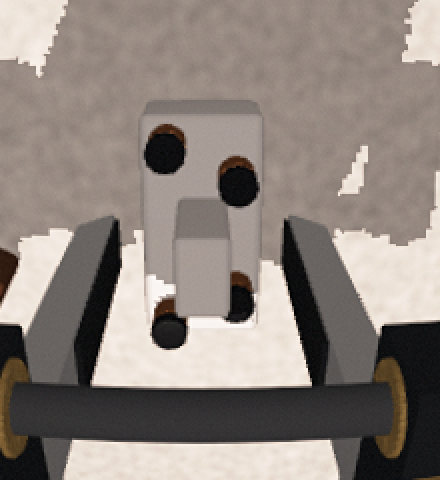

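The tab sits centred between the open fingers: the tab spans 175–230, and the finger edges are at 120 and 284. Closing now.

```bash
python3 -m jog '[{"dx":0,"dy":0,"dz":0,"turn":0,"gripper":0.01},{"dx":0,"dy":0,"dz":0,"turn":0,"gripper":0.01},{"dx":0,"dy":0,"dz":0,"turn":0,"gripper":0.01},{"dx":0,"dy":0,"dz":0,"turn":0,"gripper":0.01},{"dx":0,"dy":0,"dz":0,"turn":0,"gripper":0.01},{"dx":0,"dy":0,"dz":0,"turn":0,"gripper":0.01}]' 15
python3 -m jog '[{"dx":0,"dy":0,"dz":-0.01,"turn":0,"gripper":0.01},{"dx":0,"dy":0,"dz":-0.03,"turn":0,"gripper":0.01},{"dx":0,"dy":0,"dz":-0.06,"turn":0,"gripper":0.01},{"dx":0,"dy":0,"dz":-0.08,"turn":0,"gripper":0.01}]' 15
```

```text
clock: 3.97
tool_pos: [0.4793, -0.1769, 0.0458]
tool_rot: [[-0.992, 0.129, 0.0], [0.129, 0.992, 0.0], [-0.0, 0.0, -1.0]]
contact_force: [-0.0, 1.5, 1.8]
opening: 0.17
clock: 4.3
tool_pos: [0.479, -0.1775, 0.1278]
tool_rot: [[-0.992, 0.129, -0.0], [0.129, 0.992, -0.0], [0.0, -0.0, -1.0]]
contact_force: [2.0, -0.1, -2.8]
opening: 0.169
```

```bash
python3 -m jog '[{"dx":-0.0002,"dy":0.015,"dz":0,"turn":-0.5,"gripper":0.01},{"dx":-0.0006,"dy":0.045,"dz":0,"turn":-1,"gripper":0.01},{"dx":-0.001,"dy":0.08,"dz":0,"turn":-1.5,"gripper":0.01},{"dx":-0.002,"dy":0.115,"dz":0,"turn":-2,"gripper":0.01},{"dx":-0.0025,"dy":0.15,"dz":0,"turn":-2.5,"gripper":0.01},{"dx":-0.003,"dy":0.185,"dz":0.01,"turn":-2.5,"gripper":0.01},{"dx":-0.0035,"dy":0.21,"dz":0.02,"turn":-2.5,"gripper":0.01},{"dx":-0.004,"dy":0.225,"dz":0.027,"turn":-2.5,"gripper":0.01},{"dx":-0.004,"dy":0.232,"dz":0.031,"turn":-2.5,"gripper":0.01},{"dx":-0.004,"dy":0.2345,"dz":0.031,"turn":-2.5,"gripper":0.01},{"dx":-0.004,"dy":0.2345,"dz":0.031,"turn":-2.5,"gripper":0.01}]' 15
python3 - <<'E'
from workcell import robot,imaging
import numpy as np,cv2
c=imaging.camera('wrist');np.savez('pics/w4.npz',**c);cv2.imwrite('pics/w4.png',c['image'][100:330,200:440,::-1].repeat(2,0).repeat(2,1))
s=robot.observe();print(s['clock'],s['tool_pos'],np.round(s['tool_rot'],4),s['contact_force'],s['opening'])
for n in('top','scene'):
    d=imaging.camera(n);np.savez(f'pics/{n}4.npz',**d)
    r=(slice(80,245),slice(275,375)) if n=='top' else (slice(140,270),slice(270,420))
    cv2.imwrite(f'pics/{n}4.png',cv2.resize(d['image'][r][...,::-1],None,fx=3.5,fy=3.5,interpolation=cv2.INTER_CUBIC))
E
```

```text
clock: 5.22
tool_pos: [0.5133, 0.0541, 0.0948]
tool_rot: [[-0.996, 0.086, -0.0], [0.086, 0.996, -0.001], [0.0, -0.001, -1.0]]
contact_force: [-0.1, -0.6, -2.5]
opening: 0.167
5.2667 [0.51336967 0.05351973 0.09501355] [[-9.962e-01  8.670e-02  0.000e+00]
 [ 8.670e-02  9.962e-01 -6.000e-04]
 [-1.000e-04 -6.000e-04 -1.000e+00]] [ 0.4220966  -0.91808792 -3.80329117] 0.16967742731370306
```

View pics/w4.png

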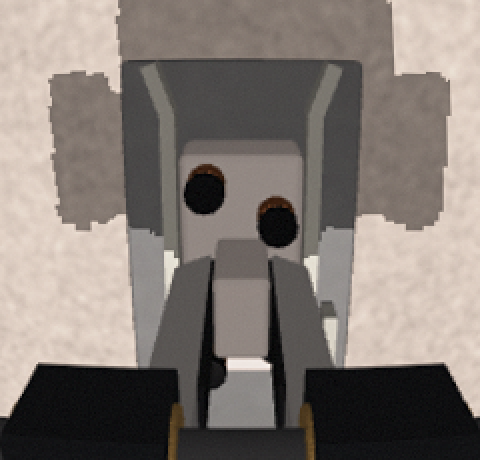

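View pics/scene4.png

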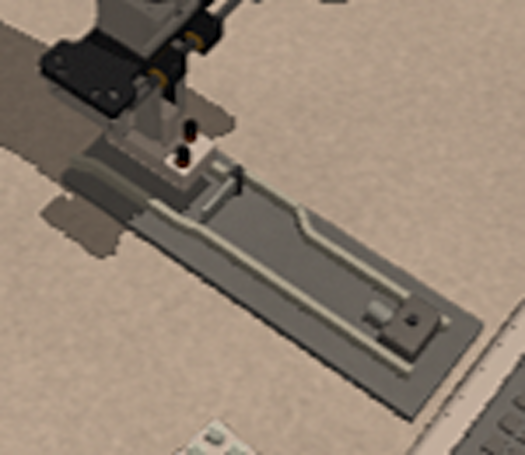

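Run:
```python
import cv2,numpy as np
im=np.load('pics/w4.npz')['image'][:,:,::-1]
cv2.imwrite('pics/w4z.png',cv2.resize(im[125:235,260:375],None,fx=5.2,fy=5.2,interpolation=cv2.INTER_CUBIC))
```

```text
(no output)
```

View pics/w4z.png

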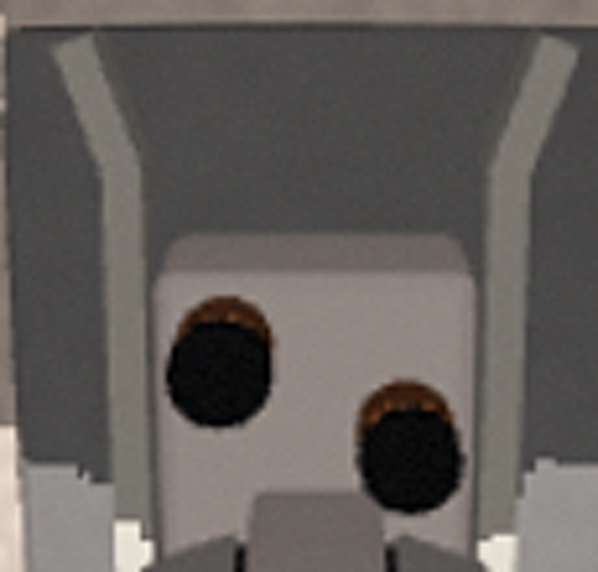

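Run:
```python
import numpy as np
from h import *
c=dict(np.load('pics/w4.npz'))
f=lambda u,v,z: fish2plane(c,(260-.5+u/5.2,125-.5+v/5.2),z)[0][:2]
def line(p,q):
    k=(q[1]-p[1])/(q[0]-p[0]);return k,lambda x:p[1]+k*(x-p[0])
for nm,p,q,z in(('wallL',(143,180),(152,510),.026),('wallR',(487,180),(480,520),.026),('rackL',(153,280),(163,540),.075),('rackR',(474,275),(475,540),.075)):
    P,Q=f(*p,z),f(*q,z);k,g=line(P,Q);print(nm,P.round(4),Q.round(4),np.degrees(np.arctan(k)).round(2),'y@.49',g(.49).round(4),'y@.5133',g(.5133).round(4))
P=[f(u,v,.026) for u,v in((105,168),(140,160),(487,170),(530,170))];print('flare corner',np.round(P,4))
print('rear corners',f(160,270,.075),f(472,270,.075))
```

```text
wallL [0.4695 0.0326] [0.5221 0.028 ] -5.02 y@.49 0.0308 y@.5133 0.0288
wallR [0.4738 0.084 ] [0.5282 0.0798] -4.4 y@.49 0.0827 y@.5133 0.0809
rackL [0.474  0.0386] [0.5077 0.036 ] -4.46 y@.49 0.0373 y@.5133 0.0355
rackR [0.4767 0.0772] [0.511  0.0754] -3.01 y@.49 0.0765 y@.5133 0.0753
flare corner [[0.4671 0.0271]
 [0.4664 0.0325]
 [0.4723 0.0841]
 [0.4728 0.0906]]
rear corners [0.47282527 0.03956766] [0.47601985 0.07699055]
```

```bash
python3 -m jog '[{"dx":0,"dy":0,"dz":0.012,"turn":0,"gripper":0.01},{"dx":0,"dy":0,"dz":0.024,"turn":0,"gripper":0.01},{"dx":0,"dy":0,"dz":0.031,"turn":0,"gripper":0.01},{"dx":0,"dy":0,"dz":0.034,"turn":0,"gripper":0.01},{"dx":0,"dy":0,"dz":0.036,"turn":0,"gripper":0.01},{"dx":0,"dy":0,"dz":0.036,"turn":0,"gripper":0.01},{"dx":0,"dy":0,"dz":0.036,"turn":0,"gripper":0.01}]' 15
python3 - <<'E'
from workcell import robot,imaging
s=robot.observe();print(s['clock'],s['tool_pos'],s['contact_force'],s['opening'])
E
```

```text
clock: 5.95
tool_pos: [0.5136, 0.0548, 0.059]
tool_rot: [[-0.996, 0.086, 0.0], [0.086, 0.996, 0.0], [-0.0, 0.0, -1.0]]
contact_force: [0.0, -0.2, -2.7]
opening: 0.168
5.95 [0.51357697 0.05483326 0.05901814] [ 0.01080665 -0.16410037 -2.65424529] 0.16810574202132778
```

```bash
python3 -m jog '[{"dx":0,"dy":0,"dz":0.001,"turn":0,"gripper":0.01},{"dx":0,"dy":0,"dz":0.001,"turn":0,"gripper":0.01},{"dx":0,"dy":0,"dz":0.001,"turn":0,"gripper":0.01}]' 15
python3 -m jog '[{"dx":0,"dy":0,"dz":0.0005,"turn":0,"gripper":0.01},{"dx":0,"dy":0,"dz":0.0005,"turn":0,"gripper":0.01}]' 15
```

```text
clock: 6.2
tool_pos: [0.5135, 0.0551, 0.0578]
tool_rot: [[-0.996, 0.085, 0.0], [0.085, 0.996, 0.0], [-0.0, 0.0, -1.0]]
contact_force: [0.6, 0.1, -3.0]
opening: 0.17
clock: 6.37
tool_pos: [0.5136, 0.0551, 0.0577]
tool_rot: [[-0.996, 0.085, 0.0], [0.085, 0.996, 0.0], [-0.0, 0.0, -1.0]]
contact_force: [-3.9, 0.5, 9.4]
opening: 0.167
```

Floor contact felt. I'll release the rack so it settles, then look.

```bash
python3 -m jog '[{"dx":0,"dy":0,"dz":-0.0005,"turn":0,"gripper":0.03},{"dx":0,"dy":0,"dz":-0.0005,"turn":0,"gripper":0.03},{"dx":0,"dy":0,"dz":-0.0005,"turn":0,"gripper":0.03}]' 15
python3 - <<'E'
from workcell import robot,imaging
import numpy as np,cv2
c=imaging.camera('wrist');np.savez('pics/w5.npz',**c);cv2.imwrite('pics/w5.png',cv2.resize(c['image'][120:300,250:390,::-1],None,fx=4,fy=3.3,interpolation=cv2.INTER_CUBIC))
s=robot.observe();print(s['clock'],s['tool_pos'],np.round(s['tool_rot'],4),s['contact_force'],s['opening'])
for n in('scene',):
    d=imaging.camera(n);np.savez(f'pics/{n}5.npz',**d)
    cv2.imwrite(f'pics/{n}5.png',cv2.resize(d['image'][150:270,270:420][...,::-1],None,fx=4.5,fy=4.5,interpolation=cv2.INTER_CUBIC))
E
```

```text
clock: 6.62
tool_pos: [0.5136, 0.0551, 0.0578]
tool_rot: [[-0.996, 0.085, 0.0], [0.085, 0.996, 0.0], [-0.0, 0.0, -1.0]]
contact_force: [0.7, 0.2, 0.3]
opening: 0.309
6.6667 [0.51348618 0.05505614 0.05773102] [[-9.964e-01  8.510e-02  3.000e-04]
 [ 8.510e-02  9.964e-01  0.000e+00]
 [-3.000e-04  0.000e+00 -1.000e+00]] [ 0.05610632 -0.30373535  0.35225775] 0.3150205644857884
```

View pics/w5.png

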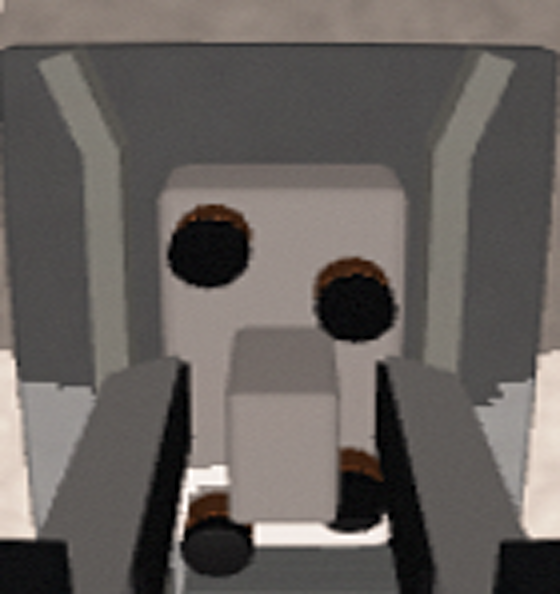

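View pics/scene5.png

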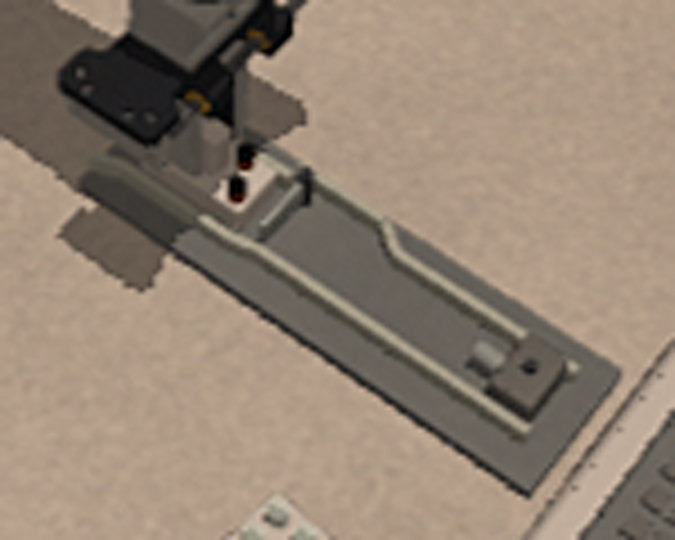

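```bash
python3 - <<'E'
import cv2,numpy as np
from h import *
c=dict(np.load('pics/w5.npz'));im=c['image'].astype(np.uint8)
g=cv2.GaussianBlur(cv2.cvtColor(im,cv2.COLOR_RGB2GRAY),(1,3),0).astype(float)
# sub-pixel edges along rows: strongest gradient near guesses
def edge(r,u0,sgn,w=4):
    x=np.arange(int(u0)-w,int(u0)+w+1);d=sgn*(g[r,x+1]-g[r,x-1])/2
    i=int(np.argmax(d));
    if d[i]<6 : return None
    o=0
    if 0<i<len(d)-1:
        den=d[i-1]-2*d[i]+d[i+1]; o=.5*(d[i-1]-d[i+1])/den if den else 0
    return x[i]+o
# guesses in crop coords -> full
G={'wallL':((121,150),(130,350),-1,.026),'rackL':((160,195),(165,330),1,.038),'rackR':((405,195),(405,330),-1,.038),'wallR':((435,150),(425,350),1,.026)}
res={}
for n,(p,q,sg,z) in G.items():
    pts=[]
    for v in range(p[1],q[1],4):
        r=int(120+v/3.3);u=250+(p[0]+(q[0]-p[0])*(v-p[1])/(q[1]-p[1]))/4
        e=edge(r,u,sg)
        if e is not None: pts.append((e,r))
    pts=np.array(sorted(set(pts)))
    P=fish2plane(c,pts,z)
    l=cv2.fitLine(P[:,:2].astype(np.float32),cv2.DIST_HUBER,0,1e-4,1e-4).ravel()
    k=l[1]/l[0];y=lambda x:l[3]+k*(x-l[2])
    res[n]=(k,y(.49),y(.5135));print(n,len(pts),np.degrees(np.arctan(k)).round(2),y(.49).round(4),y(.5135).round(4))
for i in(1,2):
    print('lane c',(res['wallL'][i]+res['wallR'][i])/2,'rack c',(res['rackL'][i]+res['rackR'][i])/2,'widths',res['wallR'][i]-res['wallL'][i],res['rackR'][i]-res['rackL'][i])
# plunger in scene
s=dict(np.load('pics/scene5.npz'))
f=lambda u,v,z: pix2plane(s,(270-.5+u/4.5,150-.5+v/4.5),z)[0].round(4)
print('stop top corners .042',f(525,335,.042),f(575,365,.042),f(540,415,.042),f(487,388,.042))
print('plunger top front .034',f(488,340,.034),f(468,362,.027),f(480,352,.034))
E
python3 - <<'E'
import cv2,numpy as np
s=np.load('pics/scene0.npz')['image'][:,:,::-1]
cv2.imwrite('pics/plS.png',cv2.resize(s[215:255,365:410],None,fx=14,fy=14,interpolation=cv2.INTER_CUBIC))
E
```

```text
wallL 50 -5.0 0.0307 0.0286
rackL 34 -5.32 0.0384 0.0362
rackR 34 -3.94 0.0775 0.0759
wallR 50 -4.89 0.083 0.081
lane c 0.05681877 rack c 0.05792313 widths 0.052317888 0.039100986
lane c 0.054786664 rack c 0.05602088 widths 0.052363865 0.039671898
stop top corners .042 [0.7354 0.0516 0.042 ] [0.7686 0.0502 0.042 ] [0.7672 0.0111 0.042 ] [0.734  0.0095 0.042 ]
plunger top front .034 [0.7179 0.0413 0.034 ] [0.7142 0.0259 0.027 ] [0.718  0.0318 0.034 ]
```

View pics/plS.png

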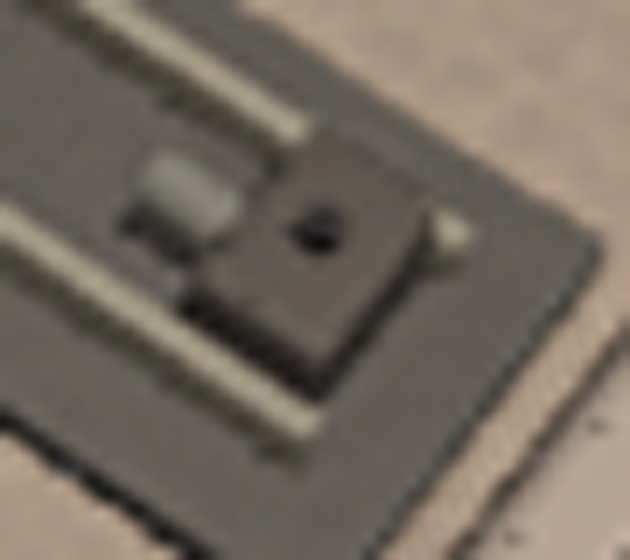

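The rack stands on the floor in front of the shut flap, about 1 mm left of centre and aligned with the lane (−4.95°). I'll regrip, nudge it 1 mm to the right and start pushing slowly.

```bash
python3 -m jog '[{"dx":0,"dy":0,"dz":0,"turn":0,"gripper":0.01},{"dx":0,"dy":0,"dz":0,"turn":0,"gripper":0.01},{"dx":0,"dy":0,"dz":0,"turn":0,"gripper":0.01},{"dx":0,"dy":0,"dz":0,"turn":0,"gripper":0.01}]' 20
python3 -m jog '[{"dx":-0.001,"dy":-0.0003,"dz":0,"turn":0,"gripper":0.01},{"dx":-0.003,"dy":-0.0006,"dz":0,"turn":0,"gripper":0.01},{"dx":-0.005,"dy":-0.001,"dz":0,"turn":0,"gripper":0.01},{"dx":-0.007,"dy":-0.001,"dz":0,"turn":0,"gripper":0.01},{"dx":-0.009,"dy":-0.001,"dz":0,"turn":0,"gripper":0.01},{"dx":-0.010,"dy":-0.001,"dz":0,"turn":0,"gripper":0.01},{"dx":-0.010,"dy":-0.001,"dz":0,"turn":0,"gripper":0.01}]' 20
python3 - <<'E'
from workcell import robot,imaging
import numpy as np,cv2
c=imaging.camera('wrist');np.savez('pics/w6.npz',**c);cv2.imwrite('pics/w6.png',cv2.resize(c['image'][120:300,250:390,::-1],None,fx=4,fy=3.3,interpolation=cv2.INTER_CUBIC))
s=robot.observe();print(s['clock'],s['tool_pos'],np.round(s['tool_rot'],4),s['contact_force'],s['opening'])
E
```

```text
clock: 7.05
tool_pos: [0.5133, 0.055, 0.0576]
tool_rot: [[-0.996, 0.085, -0.0], [0.085, 0.996, -0.0], [0.0, -0.0, -1.0]]
contact_force: [1.3, 0.4, -0.0]
opening: 0.168
clock: 7.63
tool_pos: [0.5236, 0.0531, 0.0576]
tool_rot: [[-0.996, 0.085, 0.0], [0.085, 0.996, -0.0], [-0.0, -0.0, -1.0]]
contact_force: [0.3, -0.3, -2.4]
opening: 0.168
7.6833 [0.52358939 0.053061   0.05759946] [[-9.964e-01  8.530e-02  5.000e-04]
 [ 8.530e-02  9.964e-01 -2.000e-04]
 [-5.000e-04 -2.000e-04 -1.000e+00]] [ 0.3382772  -0.60947719 -2.49525202] 0.1683318285370427
```

View pics/w6.png

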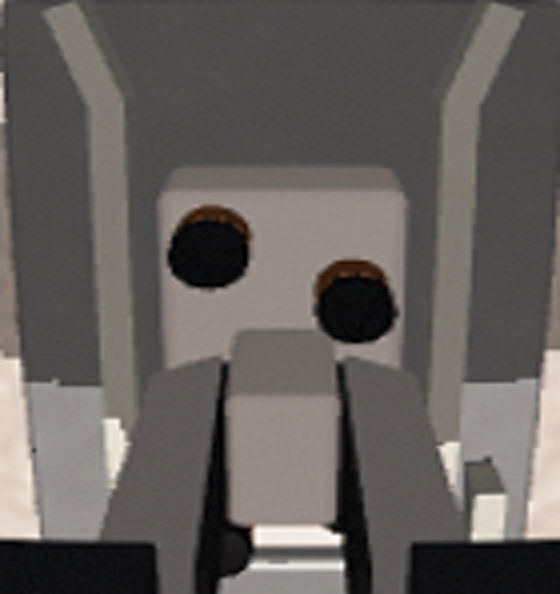

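```bash
cat > cen.py <<'E'
import cv2,numpy as np,sys
from h import *
def edges(c,G):
    g=cv2.GaussianBlur(cv2.cvtColor(c['image'].astype(np.uint8),cv2.COLOR_RGB2GRAY),(1,3),0).astype(float)
    out={}
    for n,(p,q,sg,z) in G.items():
        pts=[]
        for v in range(p[1],q[1],4):
            r=int(120+v/3.3);u=250+(p[0]+(q[0]-p[0])*(v-p[1])/(q[1]-p[1]))/4
            x=np.arange(int(u)-4,int(u)+5);d=sg*(g[r,x+1]-g[r,x-1])/2;i=int(np.argmax(d))
            if d[i]<6 or i in(0,8): continue
            den=d[i-1]-2*d[i]+d[i+1];pts.append((x[i]+(.5*(d[i-1]-d[i+1])/den if den else 0),r))
        P=fish2plane(c,np.array(sorted(set(pts))),z)
        l=cv2.fitLine(P[:,:2].astype(np.float32),cv2.DIST_HUBER,0,1e-4,1e-4).ravel();k=l[1]/l[0]
        out[n]=(k,lambda x,l=l,k=k:l[3]+k*(x-l[2]));print(n,len(P),np.degrees(np.arctan(k)).round(2))
    return out
def report(c,G,xs):
    o=edges(c,G)
    for x in xs:
        w=[o[n][1](x) for n in('wallL','rackL','rackR','wallR')]
        print(x,np.round(w,4),'lane c',round((w[0]+w[3])/2,4),'rack c',round((w[1]+w[2])/2,4),'gaps',round(w[1]-w[0],4),round(w[3]-w[2],4))
E
python3 - <<'E'
from cen import *
c=dict(np.load('pics/w6.npz'))
report(c,{'wallL':((122,110),(136,400),-1,.026),'rackL':((160,195),(163,340),1,.038),'rackR':((405,195),(404,340),-1,.038),'wallR':((442,110),(429,420),1,.026)},(.49,.51,.5236))
E
```

```text
wallL 73 -4.98
rackL 37 -5.07
rackR 37 -4.29
wallR 78 -4.91
0.49 [0.0306 0.0372 0.0762 0.083 ] lane c 0.0568 rack c 0.0567 gaps 0.0066 0.0068
0.51 [0.0289 0.0354 0.0747 0.0812] lane c 0.0551 rack c 0.055 gaps 0.0065 0.0066
0.5236 [0.0277 0.0342 0.0737 0.0801] lane c 0.0539 rack c 0.0539 gaps 0.0065 0.0064
```

```bash
python3 -m jog '[{"dx":-0.001,"dy":0,"dz":0.0003,"turn":0,"gripper":0.01},{"dx":-0.003,"dy":0,"dz":0.0004,"turn":0,"gripper":0.01},{"dx":-0.005,"dy":0,"dz":0.0004,"turn":0,"gripper":0.01},{"dx":-0.007,"dy":0,"dz":0.0004,"turn":0,"gripper":0.01},{"dx":-0.009,"dy":0,"dz":0.0004,"turn":0,"gripper":0.01},{"dx":-0.011,"dy":0,"dz":0.0004,"turn":0,"gripper":0.01},{"dx":-0.013,"dy":0,"dz":0.0004,"turn":0,"gripper":0.01},{"dx":-0.015,"dy":0,"dz":0.0004,"turn":0,"gripper":0.01}]' 20
```

```text
clock: 8.35
tool_pos: [0.5353, 0.0518, 0.057]
tool_rot: [[-0.996, 0.085, -0.006], [0.085, 0.996, 0.0], [0.006, -0.0, -1.0]]
contact_force: [-20.6, 0.9, 19.4]
opening: 0.168
```

```bash
python3 -m jog '[{"dx":-0.002,"dy":0,"dz":0,"turn":0,"gripper":0.01},{"dx":-0.004,"dy":0,"dz":0,"turn":0,"gripper":0.01},{"dx":-0.006,"dy":0,"dz":0,"turn":0,"gripper":0.01},{"dx":-0.008,"dy":0,"dz":0,"turn":0,"gripper":0.01},{"dx":-0.01,"dy":0,"dz":0,"turn":0,"gripper":0.01},{"dx":-0.012,"dy":0,"dz":0,"turn":0,"gripper":0.01}]' 20
```

```text
clock: 8.85
tool_pos: [0.5479, 0.0502, 0.057]
tool_rot: [[-0.996, 0.086, -0.004], [0.086, 0.996, -0.0], [0.004, -0.001, -1.0]]
contact_force: [-11.4, -2.1, 9.0]
opening: 0.17
```

```bash
python3 -m jog '[{"dx":-0.002,"dy":0,"dz":-0.0003,"turn":0,"gripper":0.01},{"dx":-0.004,"dy":0,"dz":-0.0003,"turn":0,"gripper":0.01},{"dx":-0.006,"dy":0,"dz":-0.0003,"turn":0,"gripper":0.01},{"dx":-0.008,"dy":0,"dz":-0.0003,"turn":0,"gripper":0.01},{"dx":-0.008,"dy":0,"dz":-0.0003,"turn":0,"gripper":0.01}]' 20
python3 - <<'E'
from workcell import robot,imaging
import numpy as np,cv2
c=imaging.camera('wrist');np.savez('pics/w7.npz',**c);cv2.imwrite('pics/w7.png',cv2.resize(c['image'][120:300,250:390,::-1],None,fx=4,fy=3.3,interpolation=cv2.INTER_CUBIC))
s=robot.observe();print(s['clock'],s['tool_pos'],np.round(s['tool_rot'],4),s['contact_force'],s['torque'],s['opening'])
E
```

```text
clock: 9.27
tool_pos: [0.5575, 0.0495, 0.0571]
tool_rot: [[-0.996, 0.086, -0.001], [0.086, 0.996, -0.001], [0.001, -0.001, -1.0]]
contact_force: [-2.4, -3.7, -4.9]
opening: 0.17
9.3167 [0.5574942  0.04949713 0.05708612] [[-9.963e-01  8.570e-02 -1.300e-03]
 [ 8.570e-02  9.963e-01 -9.000e-04]
 [ 1.200e-03 -1.000e-03 -1.000e+00]] [-1.69162052 -4.24482963 -3.95968777] [-1.04729924  0.59188772 -0.13231532] 0.17285749739024123
```

View pics/w7.png

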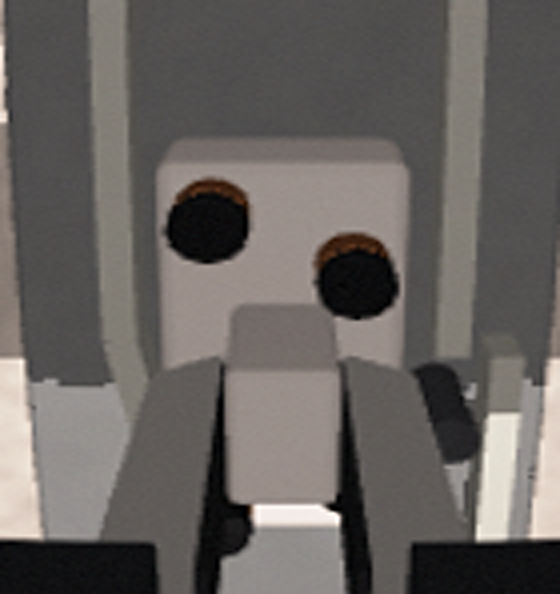

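Run:
```python
from workcell import robot,imaging
import numpy as np,cv2
for n in('scene',):
    d=imaging.camera(n);np.savez(f'pics/{n}7.npz',**d)
    cv2.imwrite(f'pics/{n}7.png',cv2.resize(d['image'][160:260,290:410][...,::-1],None,fx=6,fy=6,interpolation=cv2.INTER_CUBIC))
from cen import *
c=dict(np.load('pics/w7.npz'))
report(c,{'wallL':((130,10),(133,330),-1,.026),'rackL':((158,170),(162,340),1,.038),'rackR':((408,170),(405,340),-1,.038),'wallR':((446,10),(437,345),1,.026)},(.51,.53,.5574))
f=lambda u,v,z: fish2plane(c,(250-.5+u/4,120-.5+v/3.3),z)[0].round(4)
print('rear top',f(282,162,.038),'tab rear top',f(282,370,.072),'tab front',f(282,502,.072))
c=dict(np.load('pics/w6.npz'))
print('before: rear top',f(282,188,.038),'tab rear top',f(282,395,.072),'tab front',f(282,525,.072), 'vs tool x .5236')
```

```text
wallL 80 -4.99
rackL 43 -4.9
rackR 43 -4.96
wallR 84 -5.06
0.51 [0.0289 0.0346 0.074  0.0812] lane c 0.055 rack c 0.0543 gaps 0.0057 0.0072
0.53 [0.0271 0.0329 0.0723 0.0794] lane c 0.0533 rack c 0.0526 gaps 0.0058 0.0071
0.5574 [0.0247 0.0306 0.0699 0.077 ] lane c 0.0509 rack c 0.0502 gaps 0.0058 0.0071
rear top [0.5135 0.0539 0.038 ] tab rear top [0.5411 0.0516 0.072 ] tab front [0.566  0.0495 0.072 ]
before: rear top [0.4848 0.0571 0.038 ] tab rear top [0.512  0.0548 0.072 ] tab front [0.5371 0.0526 0.072 ] vs tool x .5236
```

View pics/scene7.png

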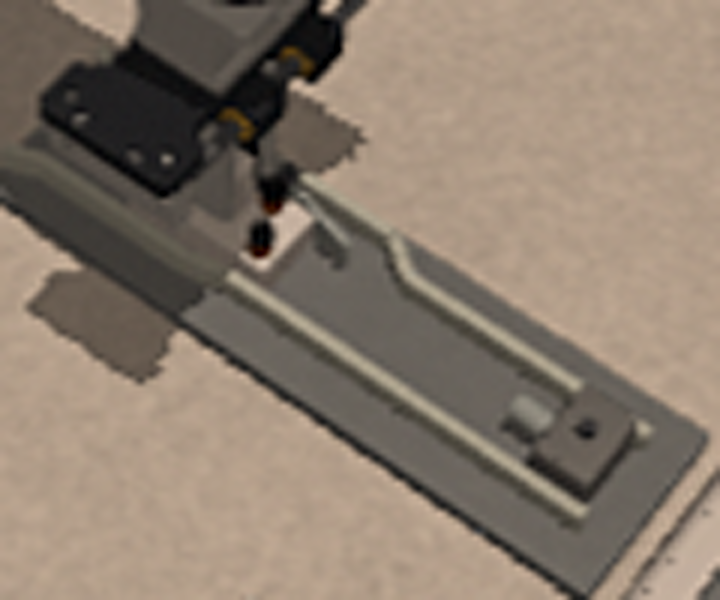

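The flap is about half open, and the rack slid back ~5 mm in the grip. It remains well overlapped with the pads. I'm raising the grip to 40 N and correcting 0.7 mm sideways.

```bash
python3 -m jog '[{"dx":0,"dy":0.0004,"dz":0.0001,"turn":0,"gripper":0.005},{"dx":0,"dy":0.0008,"dz":0.0001,"turn":0,"gripper":0.005},{"dx":-0.002,"dy":0.0008,"dz":0.0001,"turn":0,"gripper":0.005},{"dx":-0.004,"dy":0.0008,"dz":0.0001,"turn":0,"gripper":0.005},{"dx":-0.006,"dy":0.0008,"dz":0.0001,"turn":0,"gripper":0.005},{"dx":-0.008,"dy":0.0008,"dz":0.0001,"turn":0,"gripper":0.005}]' 40
```

```text
clock: 9.87
tool_pos: [0.5665, 0.0504, 0.0575]
tool_rot: [[-0.996, 0.085, 0.0], [0.085, 0.996, 0.0], [-0.0, 0.0, -1.0]]
contact_force: [-2.7, -2.8, -3.4]
opening: 0.171
```

```bash
python3 -m jog '[{"dx":-0.002,"dy":0,"dz":0,"turn":0,"gripper":0.005},{"dx":-0.004,"dy":0,"dz":0,"turn":0,"gripper":0.005},{"dx":-0.006,"dy":0,"dz":0,"turn":0,"gripper":0.005},{"dx":-0.008,"dy":0,"dz":0,"turn":0,"gripper":0.005}]' 40
python3 - <<'E'
from workcell import robot,imaging
import numpy as np,cv2
c=imaging.camera('wrist');np.savez('pics/w8.npz',**c);cv2.imwrite('pics/w8.png',cv2.resize(c['image'][120:300,250:390,::-1],None,fx=4,fy=3.3,interpolation=cv2.INTER_CUBIC))
s=robot.observe();print(s['clock'],s['tool_pos'],np.round(s['tool_rot'],4),s['contact_force'],s['torque'],s['opening'])
E
```

```text
clock: 10.2
tool_pos: [0.5744, 0.0496, 0.0575]
tool_rot: [[-0.996, 0.085, 0.0], [0.085, 0.996, 0.0], [-0.0, 0.0, -1.0]]
contact_force: [-2.2, -2.1, -3.5]
opening: 0.17
10.25 [0.57480839 0.04964282 0.05750241] [[-9.964e-01  8.520e-02  5.000e-04]
 [ 8.520e-02  9.964e-01 -0.000e+00]
 [-5.000e-04  0.000e+00 -1.000e+00]] [-1.4973984  -2.56684093 -3.47185771] [-0.70222213  0.30866727 -0.02089406] 0.16658577302420877
```

View pics/w8.png

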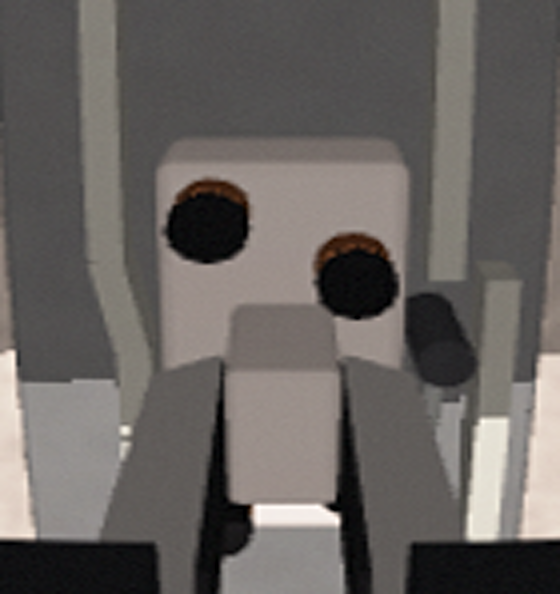

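```bash
python3 - <<'E'
from cen import *
c=dict(np.load('pics/w8.npz'))
report(c,{'wallL':((119,10),(123,250),-1,.026),'rackL':((158,170),(162,340),1,.038),'rackR':((408,170),(405,340),-1,.038),'wallR':((439,10),(430,275),1,.026)},(.51,.53,.5748))
E
python3 -m jog '[{"dx":-0.002,"dy":0,"dz":0.0001,"turn":0,"gripper":0.005},{"dx":-0.004,"dy":0,"dz":0.0002,"turn":0,"gripper":0.005},{"dx":-0.006,"dy":0,"dz":0.0002,"turn":0,"gripper":0.005},{"dx":-0.008,"dy":0,"dz":0.0002,"turn":0,"gripper":0.005}]' 40
```

```text
wallL 60 -4.98
rackL 43 -4.71
rackR 43 -4.57
wallR 67 -5.11
0.51 [0.0289 0.0362 0.0756 0.0812] lane c 0.0551 rack c 0.0559 gaps 0.0073 0.0056
0.53 [0.0271 0.0345 0.074  0.0794] lane c 0.0533 rack c 0.0543 gaps 0.0074 0.0054
0.5748 [0.0232 0.0308 0.0704 0.0754] lane c 0.0493 rack c 0.0506 gaps 0.0076 0.005
clock: 10.58
tool_pos: [0.5824, 0.049, 0.0573]
tool_rot: [[-0.996, 0.085, 0.0], [0.085, 0.996, 0.0], [-0.0, 0.0, -1.0]]
contact_force: [-1.6, -2.8, -2.2]
opening: 0.169
```

```bash
python3 -m jog '[{"dx":0,"dy":-0.0005,"dz":0,"turn":0.1,"gripper":0.005},{"dx":-0.002,"dy":-0.001,"dz":0,"turn":0.2,"gripper":0.005},{"dx":-0.004,"dy":-0.001,"dz":0,"turn":0.2,"gripper":0.005},{"dx":-0.006,"dy":-0.001,"dz":0,"turn":0.2,"gripper":0.005},{"dx":-0.008,"dy":-0.001,"dz":0,"turn":0.2,"gripper":0.005},{"dx":-0.01,"dy":-0.001,"dz":0,"turn":0.2,"gripper":0.005}]' 40
python3 - <<'E'
from workcell import robot,imaging
import numpy as np,cv2
c=imaging.camera('wrist');np.savez('pics/w9.npz',**c);cv2.imwrite('pics/w9.png',cv2.resize(c['image'][120:300,250:390,::-1],None,fx=4,fy=3.3,interpolation=cv2.INTER_CUBIC))
s=robot.observe();print(s['clock'],s['tool_pos'],np.round(s['tool_rot'],4),s['contact_force'],s['torque'],s['opening'])
E
```

```text
clock: 11.08
tool_pos: [0.5922, 0.0471, 0.0572]
tool_rot: [[-0.996, 0.089, -0.0], [0.089, 0.996, -0.0], [0.0, -0.0, -1.0]]
contact_force: [-0.6, -1.8, -3.3]
opening: 0.169
11.1333 [0.59252613 0.04706133 0.05726274] [[-9.961e-01  8.870e-02  2.000e-04]
 [ 8.870e-02  9.961e-01 -1.000e-04]
 [-2.000e-04 -1.000e-04 -1.000e+00]] [-0.41524432 -2.81639974 -2.70446713] [-0.60884678  0.23600039 -0.02429204] 0.16568581758925383
```

View pics/w9.png

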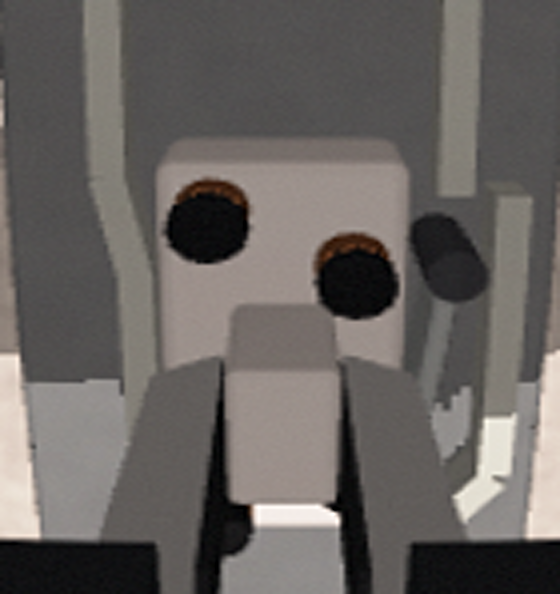

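```bash
python3 - <<'E'
from cen import *
c=dict(np.load('pics/w9.npz'))
report(c,{'wallL':((123,10),(127,170),-1,.026),'rackL':((158,170),(162,340),1,.038),'rackR':((408,170),(405,340),-1,.038),'wallR':((442,10),(436,190),1,.026)},(.51,.53,.5925))
E
python3 -m jog '[{"dx":-0.002,"dy":0,"dz":0.0002,"turn":0,"gripper":0.005},{"dx":-0.004,"dy":0,"dz":0.0004,"turn":0,"gripper":0.005},{"dx":-0.006,"dy":0,"dz":0.0004,"turn":0,"gripper":0.005},{"dx":-0.008,"dy":0,"dz":0.0004,"turn":0,"gripper":0.005}]' 40
```

```text
wallL 40 -5.21
rackL 43 -4.52
rackR 43 -5.02
wallR 45 -5.1
0.51 [0.029  0.035  0.075  0.0812] lane c 0.0551 rack c 0.055 gaps 0.0061 0.0062
0.53 [0.0271 0.0335 0.0732 0.0794] lane c 0.0533 rack c 0.0533 gaps 0.0063 0.0062
0.5925 [0.0214 0.0285 0.0677 0.0739] lane c 0.0476 rack c 0.0481 gaps 0.0071 0.0061
clock: 11.47
tool_pos: [0.6001, 0.0464, 0.0569]
tool_rot: [[-0.996, 0.089, 0.0], [0.089, 0.996, -0.0], [-0.0, -0.0, -1.0]]
contact_force: [-1.4, -2.5, -0.9]
opening: 0.167
```

```bash
python3 -m jog '[{"dx":-0.002,"dy":0,"dz":0,"turn":0,"gripper":0.005},{"dx":-0.004,"dy":0,"dz":0,"turn":0,"gripper":0.005},{"dx":-0.006,"dy":0,"dz":0,"turn":0,"gripper":0.005},{"dx":-0.008,"dy":0,"dz":0,"turn":0,"gripper":0.005},{"dx":-0.01,"dy":0,"dz":0,"turn":0,"gripper":0.005},{"dx":-0.012,"dy":0,"dz":0,"turn":0,"gripper":0.005}]' 40
```

```text
clock: 11.97
tool_pos: [0.6121, 0.0453, 0.0569]
tool_rot: [[-0.996, 0.089, -0.0], [0.089, 0.996, -0.0], [0.0, -0.0, -1.0]]
contact_force: [-4.3, -1.9, -0.3]
opening: 0.165
```

```bash
python3 -m jog '[{"dx":-0.002,"dy":0,"dz":0,"turn":0,"gripper":0.005},{"dx":-0.004,"dy":0,"dz":0,"turn":0,"gripper":0.005},{"dx":-0.006,"dy":0,"dz":0,"turn":0,"gripper":0.005},{"dx":-0.008,"dy":0,"dz":0,"turn":0,"gripper":0.005},{"dx":-0.01,"dy":0,"dz":0,"turn":0,"gripper":0.005},{"dx":-0.012,"dy":0,"dz":0,"turn":0,"gripper":0.005}]' 40
python3 - <<'E'
from workcell import robot,imaging
import numpy as np,cv2
c=imaging.camera('wrist');np.savez('pics/w10.npz',**c);cv2.imwrite('pics/w10.png',cv2.resize(c['image'][120:300,250:390,::-1],None,fx=4,fy=3.3,interpolation=cv2.INTER_CUBIC))
s=robot.observe();print(s['clock'],s['tool_pos'],np.round(s['tool_rot'],4),s['contact_force'],s['torque'],s['opening'])
d=imaging.camera('scene');cv2.imwrite('pics/scene10.png',cv2.resize(d['image'][160:260,290:410][...,::-1],None,fx=6,fy=6,interpolation=cv2.INTER_CUBIC))
E
```

```text
clock: 12.47
tool_pos: [0.624, 0.0442, 0.0568]
tool_rot: [[-0.996, 0.089, -0.0], [0.089, 0.996, -0.0], [0.0, -0.0, -1.0]]
contact_force: [-2.8, -2.5, 1.7]
opening: 0.164
12.5167 [0.62443734 0.04423297 0.05684903] [[-9.961e-01  8.860e-02  4.000e-04]
 [ 8.860e-02  9.961e-01 -1.000e-04]
 [-4.000e-04 -1.000e-04 -1.000e+00]] [-1.16084745 -1.91400565 -0.98412634] [-0.58469859  0.34386491  0.04608001] 0.1692913590157557
```

View pics/w10.png

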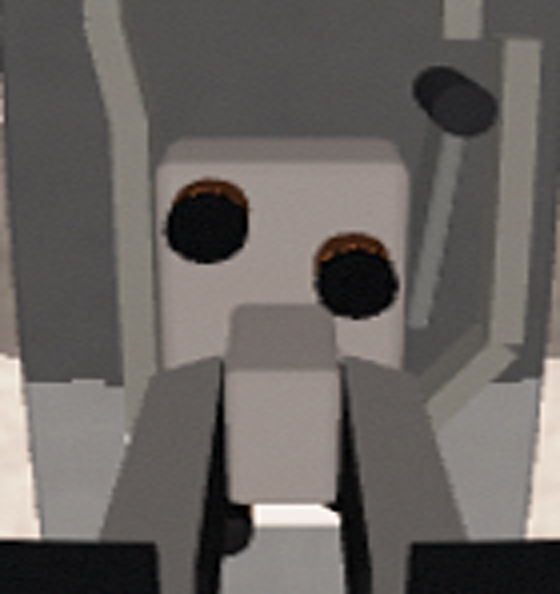

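View pics/scene10.png

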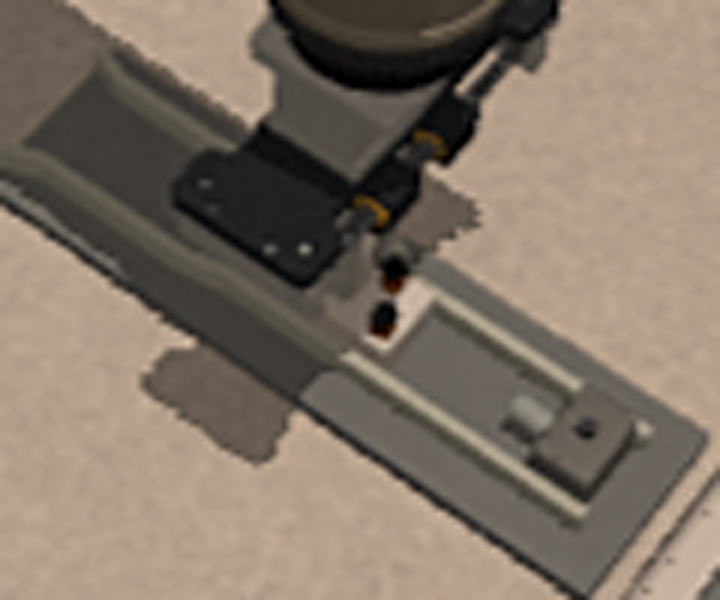

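Run:
```python
from cen import *
c=dict(np.load('pics/w10.npz'))
f=lambda u,v,z: fish2plane(c,(250-.5+u/4,120-.5+v/3.3),z)[0].round(4)
o=edges(c,{'wallL':((148,130),(155,360),-1,.026),'rackL':((158,170),(162,340),1,.038),'rackR':((408,170),(405,340),-1,.038)})
for x in(.59,.61,.624): print(x,{n:round(float(o[n][1](x)),4) for n in o})
```

```text
wallL 49 -5.29
rackL 43 -4.9
rackR 43 -5.68
0.59 {'wallL': 0.0257, 'rackL': 0.0285, 'rackR': 0.0678}
0.61 {'wallL': 0.0239, 'rackL': 0.0268, 'rackR': 0.0658}
0.624 {'wallL': 0.0226, 'rackL': 0.0256, 'rackR': 0.0644}
```

```bash
python3 -m jog '[{"dx":-0.002,"dy":0,"dz":0,"turn":0,"gripper":0.005},{"dx":-0.004,"dy":0,"dz":0,"turn":0,"gripper":0.005},{"dx":-0.006,"dy":0,"dz":0,"turn":0,"gripper":0.005},{"dx":-0.008,"dy":0,"dz":0,"turn":0,"gripper":0.005},{"dx":-0.01,"dy":0,"dz":0,"turn":0,"gripper":0.005},{"dx":-0.012,"dy":0,"dz":0,"turn":0,"gripper":0.005}]' 40
```

```text
clock: 13.07
tool_pos: [0.636, 0.0432, 0.0569]
tool_rot: [[-0.996, 0.089, -0.0], [0.089, 0.996, -0.0], [0.0, -0.0, -1.0]]
contact_force: [-5.1, -1.7, 1.9]
opening: 0.166
```

```bash
python3 -m jog '[{"dx":-0.002,"dy":-0.0002,"dz":0,"turn":0,"gripper":0.005},{"dx":-0.004,"dy":-0.0004,"dz":0,"turn":0,"gripper":0.005},{"dx":-0.006,"dy":-0.0004,"dz":0,"turn":0,"gripper":0.005},{"dx":-0.008,"dy":-0.0004,"dz":0,"turn":0,"gripper":0.005},{"dx":-0.01,"dy":-0.0004,"dz":0,"turn":0,"gripper":0.005},{"dx":-0.012,"dy":-0.0004,"dz":0,"turn":0,"gripper":0.005}]' 40
```

```text
clock: 13.57
tool_pos: [0.6479, 0.0417, 0.0569]
tool_rot: [[-0.996, 0.089, -0.0], [0.089, 0.996, -0.0], [0.0, -0.0, -1.0]]
contact_force: [-4.0, -1.9, 2.5]
opening: 0.164
```

```bash
python3 -m jog '[{"dx":-0.002,"dy":0,"dz":0,"turn":0,"gripper":0.005},{"dx":-0.004,"dy":0,"dz":0,"turn":0,"gripper":0.005},{"dx":-0.006,"dy":0,"dz":0,"turn":0,"gripper":0.005},{"dx":-0.008,"dy":0,"dz":0,"turn":0,"gripper":0.005},{"dx":-0.01,"dy":0,"dz":0,"turn":0,"gripper":0.005}]' 40
python3 - <<'E'
from workcell import robot,imaging
import numpy as np,cv2
c=imaging.camera('wrist');np.savez('pics/w11.npz',**c);cv2.imwrite('pics/w11.png',cv2.resize(c['image'][120:300,250:390,::-1],None,fx=4,fy=3.3,interpolation=cv2.INTER_CUBIC))
s=robot.observe();print(s['clock'],s['tool_pos'],np.round(s['tool_rot'],4),s['contact_force'],s['torque'],s['opening'])
d=imaging.camera('scene');cv2.imwrite('pics/scene11.png',cv2.resize(d['image'][180:260,320:420][...,::-1],None,fx=7,fy=7,interpolation=cv2.INTER_CUBIC))
E
```

```text
clock: 13.98
tool_pos: [0.6579, 0.0409, 0.0569]
tool_rot: [[-0.996, 0.089, -0.0], [0.089, 0.996, 0.0], [0.0, 0.0, -1.0]]
contact_force: [-4.8, -2.0, 3.6]
opening: 0.167
14.0333 [0.658345   0.04088109 0.05685241] [[-9.961e-01  8.870e-02  5.000e-04]
 [ 8.870e-02  9.961e-01 -0.000e+00]
 [-5.000e-04  0.000e+00 -1.000e+00]] [-0.93338557 -1.48716559 -2.08272957] [-0.15783441  0.04813969 -0.0293733 ] 0.1654201069393949
```

View pics/w11.png

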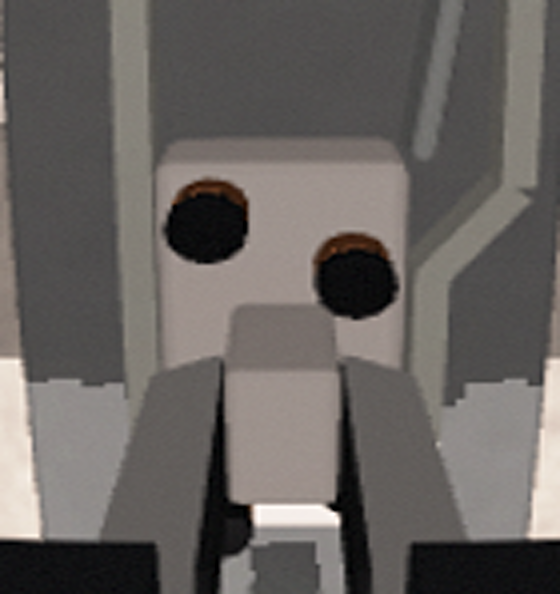

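View pics/scene11.png

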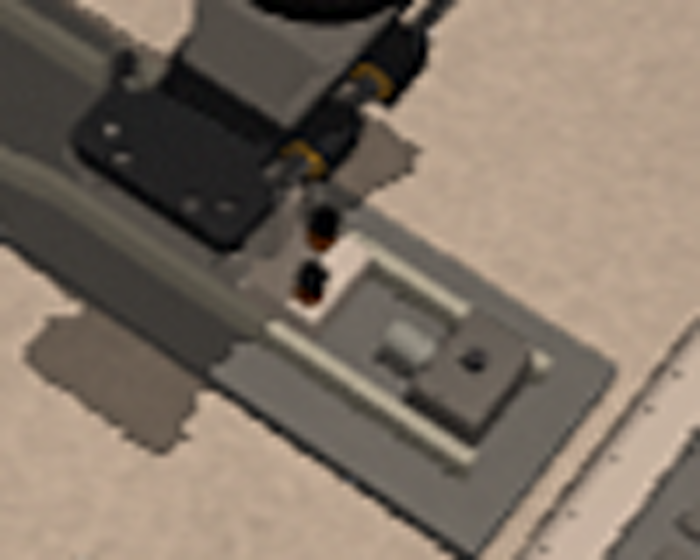

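Run:
```python
from cen import *
c=dict(np.load('pics/w11.npz'))
f=lambda u,v,z: fish2plane(c,(250-.5+u/4,120-.5+v/3.3),z)[0].round(4)
print('rear top',f(282,162,.038),'front top',f(295,527,.038),'plunger tip top',f(285,543,.034))
o=edges(c,{'wallL':((150,10),(160,360),-1,.026),'rackL':((158,170),(162,340),1,.038),'rackR':((408,170),(405,340),-1,.038),'wallR':((413,275),(411,350),1,.026)})
for x in(.6,.65,.69): print(x,{n:round(float(o[n][1](x)),4) for n in o})
im=c['image'][265:300,295:350,::-1];cv2.imwrite('pics/w11z.png',cv2.resize(im,None,fx=12,fy=12,interpolation=cv2.INTER_CUBIC))
```

```text
rear top [0.6139 0.0454 0.038 ] front top [0.6925 0.0407 0.038 ] plunger tip top [0.699  0.0384 0.034 ]
wallL 83 -5.55
rackL 40 -4.97
rackR 43 -4.77
wallR 12 -4.44
0.6 {'wallL': 0.025, 'rackL': 0.0273, 'rackR': 0.0661, 'wallR': 0.0688}
0.65 {'wallL': 0.0201, 'rackL': 0.023, 'rackR': 0.0619, 'wallR': 0.065}
0.69 {'wallL': 0.0163, 'rackL': 0.0195, 'rackR': 0.0586, 'wallR': 0.0618}
```

View pics/w11z.png

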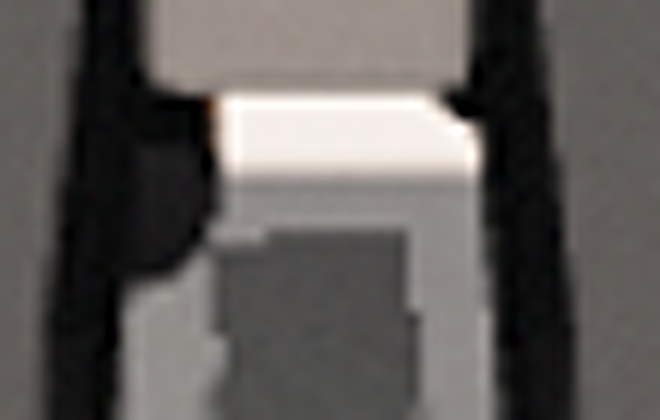

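The dark patch in front of the rack is the gripper's shadow, not the plunger. The rack is centred between the walls, and the scene view shows about 15–20 mm left to the plunger tip.

```bash
python3 -m jog '[{"dx":-0.002,"dy":0,"dz":0,"turn":0,"gripper":0.005},{"dx":-0.004,"dy":0,"dz":0,"turn":0,"gripper":0.005},{"dx":-0.006,"dy":0,"dz":0,"turn":0,"gripper":0.005},{"dx":-0.007,"dy":0,"dz":0,"turn":0,"gripper":0.005},{"dx":-0.008,"dy":0,"dz":0,"turn":0,"gripper":0.005}]' 40
python3 -m jog '[{"dx":-0.001,"dy":0,"dz":0,"turn":0,"gripper":0.005},{"dx":-0.002,"dy":0,"dz":0,"turn":0,"gripper":0.005},{"dx":-0.003,"dy":0,"dz":0,"turn":0,"gripper":0.005}]' 40
```

```text
clock: 14.5
tool_pos: [0.6658, 0.0403, 0.0569]
tool_rot: [[-0.996, 0.089, -0.0], [0.089, 0.996, 0.0], [0.0, 0.0, -1.0]]
contact_force: [-2.6, -0.2, 1.1]
opening: 0.168
clock: 14.75
tool_pos: [0.6687, 0.0399, 0.0569]
tool_rot: [[-0.996, 0.089, -0.0], [0.089, 0.996, -0.0], [0.0, -0.0, -1.0]]
contact_force: [-3.0, 0.2, 1.1]
opening: 0.169
```

```bash
python3 -m jog '[{"dx":-0.001,"dy":0,"dz":0,"turn":0,"gripper":0.005},{"dx":-0.002,"dy":0,"dz":0,"turn":0,"gripper":0.005}]' 40
```

```text
clock: 14.92
tool_pos: [0.6707, 0.0397, 0.0569]
tool_rot: [[-0.996, 0.089, -0.0], [0.089, 0.996, -0.0], [-0.0, -0.0, -1.0]]
contact_force: [-1.8, 0.7, 2.3]
opening: 0.167
```

```bash
python3 -m jog '[{"dx":-0.001,"dy":0,"dz":0,"turn":0,"gripper":0.005},{"dx":-0.002,"dy":0,"dz":0,"turn":0,"gripper":0.005}]' 40
```

```text
clock: 15.08
tool_pos: [0.6727, 0.0395, 0.0568]
tool_rot: [[-0.996, 0.089, -0.0], [0.089, 0.996, -0.0], [0.0, -0.0, -1.0]]
contact_force: [-2.5, 1.2, 2.0]
opening: 0.168
```

```bash
python3 -m jog '[{"dx":-0.001,"dy":0,"dz":0,"turn":0,"gripper":0.005},{"dx":-0.002,"dy":0,"dz":0,"turn":0,"gripper":0.005}]' 40
```

```text
clock: 15.25
tool_pos: [0.6747, 0.0393, 0.0568]
tool_rot: [[-0.996, 0.089, -0.0], [0.089, 0.996, -0.0], [0.0, -0.0, -1.0]]
contact_force: [-2.8, 0.9, 2.2]
opening: 0.166
```

```bash
python3 -m jog '[{"dx":-0.001,"dy":0,"dz":0,"turn":0,"gripper":0.005},{"dx":-0.002,"dy":0,"dz":0,"turn":0,"gripper":0.005}]' 40
python3 - <<'E'
from workcell import robot,imaging
import numpy as np,cv2
d=imaging.camera('scene');np.savez('pics/scene12.npz',**d);cv2.imwrite('pics/scene12.png',cv2.resize(d['image'][180:260,320:420][...,::-1],None,fx=7,fy=7,interpolation=cv2.INTER_CUBIC))
E
```

```text
clock: 15.42
tool_pos: [0.6767, 0.0392, 0.0568]
tool_rot: [[-0.996, 0.089, -0.0], [0.089, 0.996, -0.0], [0.0, -0.0, -1.0]]
contact_force: [-3.1, 0.2, 2.3]
opening: 0.167
```

View pics/scene12.png

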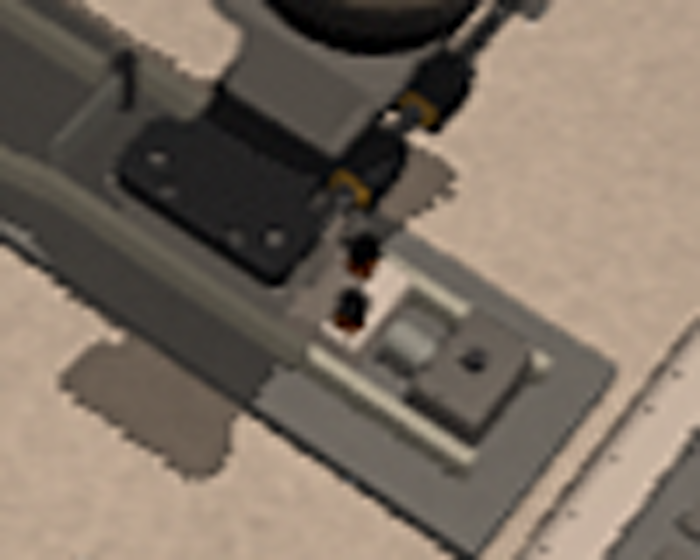

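The flap has swung shut behind the rack (line at (85,115)), and the rack's front is only a few mm from the plunger. I'll feel forward from here.

```bash
python3 -m jog '[{"dx":-0.001,"dy":0,"dz":0,"turn":0,"gripper":0.005},{"dx":-0.002,"dy":0,"dz":0,"turn":0,"gripper":0.005}]' 40
```

```text
clock: 15.63
tool_pos: [0.6786, 0.039, 0.0568]
tool_rot: [[-0.996, 0.089, -0.0], [0.089, 0.996, -0.0], [0.0, -0.0, -1.0]]
contact_force: [-2.7, -0.3, 3.0]
opening: 0.167
```

```bash
python3 -m jog '[{"dx":-0.001,"dy":0,"dz":0,"turn":0,"gripper":0.005},{"dx":-0.002,"dy":0,"dz":0,"turn":0,"gripper":0.005}]' 40
```

```text
clock: 15.8
tool_pos: [0.6802, 0.0389, 0.0569]
tool_rot: [[-0.996, 0.089, -0.001], [0.089, 0.996, 0.0], [0.001, 0.0, -1.0]]
contact_force: [-11.9, 0.4, 12.2]
opening: 0.164
```

```bash
python3 -m jog '[{"dx":-0.001,"dy":0,"dz":0,"turn":0,"gripper":0.005},{"dx":-0.002,"dy":0,"dz":0,"turn":0,"gripper":0.005}]' 40
```

```text
clock: 15.97
tool_pos: [0.6815, 0.0387, 0.0569]
tool_rot: [[-0.996, 0.089, -0.002], [0.089, 0.996, 0.0], [0.002, 0.0, -1.0]]
contact_force: [-10.9, 1.0, 11.4]
opening: 0.168
```

```bash
python3 -m jog '[{"dx":-0.0005,"dy":0,"dz":-0.0001,"turn":0,"gripper":0.005},{"dx":-0.001,"dy":0,"dz":-0.0001,"turn":0,"gripper":0.005},{"dx":-0.0015,"dy":0,"dz":-0.0001,"turn":0,"gripper":0.005},{"dx":-0.002,"dy":0,"dz":-0.0001,"turn":0,"gripper":0.005}]' 45
```

```text
clock: 16.3
tool_pos: [0.6835, 0.0386, 0.0569]
tool_rot: [[-0.996, 0.089, -0.002], [0.089, 0.996, 0.0], [0.002, 0.0, -1.0]]
contact_force: [-11.6, 1.4, 10.6]
opening: 0.166
```

```bash
python3 -m jog '[{"dx":-0.0005,"dy":0,"dz":0,"turn":0,"gripper":0.005},{"dx":-0.001,"dy":0,"dz":0,"turn":0,"gripper":0.005},{"dx":-0.0015,"dy":0,"dz":0,"turn":0,"gripper":0.005}]' 45
```

```text
clock: 16.55
tool_pos: [0.685, 0.0384, 0.0569]
tool_rot: [[-0.996, 0.089, -0.002], [0.089, 0.996, 0.0], [0.002, 0.0, -1.0]]
contact_force: [-11.4, -0.2, 9.6]
opening: 0.17
```

```bash
python3 -m jog '[{"dx":-0.0005,"dy":0,"dz":0,"turn":0,"gripper":0.005},{"dx":-0.001,"dy":0,"dz":0,"turn":0,"gripper":0.005}]' 45
```

```text
clock: 16.72
tool_pos: [0.686, 0.0383, 0.0569]
tool_rot: [[-0.996, 0.089, -0.002], [0.089, 0.996, 0.0], [0.002, 0.0, -1.0]]
contact_force: [-11.2, 1.3, 9.5]
opening: 0.166
```

```bash
python3 -m jog '[{"dx":-0.0005,"dy":0,"dz":0,"turn":0,"gripper":0.005},{"dx":-0.001,"dy":0,"dz":0,"turn":0,"gripper":0.005}]' 45
```

```text
clock: 16.88
tool_pos: [0.687, 0.0383, 0.0569]
tool_rot: [[-0.996, 0.089, -0.002], [0.089, 0.996, 0.0], [0.002, 0.0, -1.0]]
contact_force: [-11.7, 1.0, 9.9]
opening: 0.167
```

```bash
python3 -m jog '[{"dx":-0.0005,"dy":0,"dz":0,"turn":0,"gripper":0.005},{"dx":-0.0005,"dy":0,"dz":0,"turn":0,"gripper":0.005}]' 45
```

```text
clock: 17.05
tool_pos: [0.6875, 0.0382, 0.0569]
tool_rot: [[-0.996, 0.089, -0.002], [0.089, 0.996, 0.0], [0.002, 0.0, -1.0]]
contact_force: [-10.5, 1.2, 9.7]
opening: 0.165
```

```bash
python3 -m jog '[{"dx":-0.0005,"dy":0,"dz":0,"turn":0,"gripper":0.005},{"dx":-0.0005,"dy":0,"dz":0,"turn":0,"gripper":0.005}]' 45
python3 - <<'E'
from workcell import robot,imaging
import numpy as np,cv2
d=imaging.camera('scene');np.savez('pics/scene13.npz',**d);cv2.imwrite('pics/scene13.png',cv2.resize(d['image'][180:260,320:420][...,::-1],None,fx=7,fy=7,interpolation=cv2.INTER_CUBIC))
c=imaging.camera('wrist');np.savez('pics/w13.npz',**c);cv2.imwrite('pics/w13.png',cv2.resize(c['image'][120:300,250:390,::-1],None,fx=4,fy=3.3,interpolation=cv2.INTER_CUBIC))
E
```

```text
clock: 17.22
tool_pos: [0.688, 0.0382, 0.0569]
tool_rot: [[-0.996, 0.089, -0.002], [0.089, 0.996, 0.0], [0.002, 0.0, -1.0]]
contact_force: [-10.5, 0.2, 9.1]
opening: 0.167
```

View pics/scene13.png

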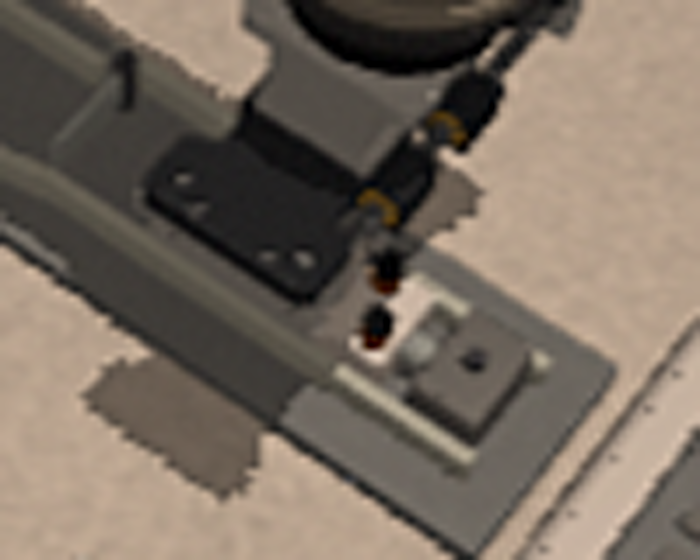

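View pics/w13.png

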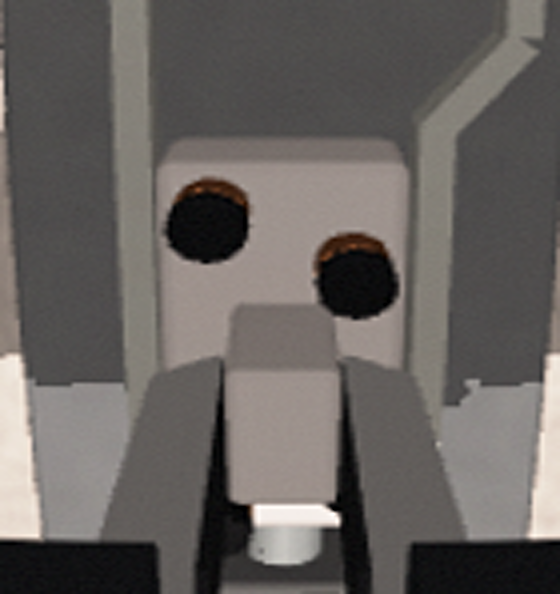

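The plunger is visible in front of the rack at (285,545) and partly in. The rack hasn't slipped and is still centred. I'll keep going until the force steps up.

```bash
python3 -m jog '[{"dx":-0.0005,"dy":0,"dz":0,"turn":0,"gripper":0.005},{"dx":-0.0005,"dy":0,"dz":0,"turn":0,"gripper":0.005}]' 45
```

```text
clock: 17.48
tool_pos: [0.6882, 0.0381, 0.0569]
tool_rot: [[-0.996, 0.089, -0.003], [0.089, 0.996, 0.0], [0.003, 0.0, -1.0]]
contact_force: [-13.3, 1.0, 12.2]
opening: 0.167
```

```bash
python3 -m jog '[{"dx":-0.0005,"dy":0,"dz":0,"turn":0,"gripper":0.005},{"dx":-0.0005,"dy":0,"dz":0,"turn":0,"gripper":0.005}]' 45
```

```text
clock: 17.65
tool_pos: [0.6883, 0.0382, 0.057]
tool_rot: [[-0.996, 0.089, -0.004], [0.089, 0.996, 0.001], [0.004, 0.0, -1.0]]
contact_force: [-16.0, 2.1, 14.2]
opening: 0.173
```

```bash
python3 -m jog '[{"dx":-0.0005,"dy":0,"dz":0,"turn":0,"gripper":0.005},{"dx":-0.0005,"dy":0,"dz":0,"turn":0,"gripper":0.005},{"dx":-0.0005,"dy":0,"dz":0,"turn":0,"gripper":0.005}]' 45
python3 - <<'E'
from workcell import robot,imaging
import numpy as np,cv2
c=imaging.camera('wrist');np.savez('pics/w14.npz',**c);cv2.imwrite('pics/w14.png',cv2.resize(c['image'][120:300,250:390,::-1],None,fx=4,fy=3.3,interpolation=cv2.INTER_CUBIC))
s=robot.observe();print(s['clock'],s['tool_pos'],np.round(s['tool_rot'],4),s['contact_force'])
d=imaging.camera('scene');np.savez('pics/scene14.npz',**d)
a=np.load('pics/scene13.npz')['image'];z=[cv2.resize(i[215:250,365:405][...,::-1],None,fx=9,fy=9,interpolation=cv2.INTER_CUBIC) for i in(a,d['image'])]
cv2.imwrite('pics/scene14.png',np.hstack(z))
E
```

```text
clock: 17.9
tool_pos: [0.6883, 0.0381, 0.057]
tool_rot: [[-0.996, 0.089, -0.005], [0.089, 0.996, 0.001], [0.005, 0.0, -1.0]]
contact_force: [-19.6, 2.4, 17.1]
opening: 0.165
17.95 [0.68840235 0.0381211  0.0569914 ] [[-9.961e-01  8.860e-02 -4.400e-03]
 [ 8.860e-02  9.961e-01  6.000e-04]
 [ 4.400e-03  2.000e-04 -1.000e+00]] [-18.44792062   0.89021862  17.33304682]
```

View pics/w14.png

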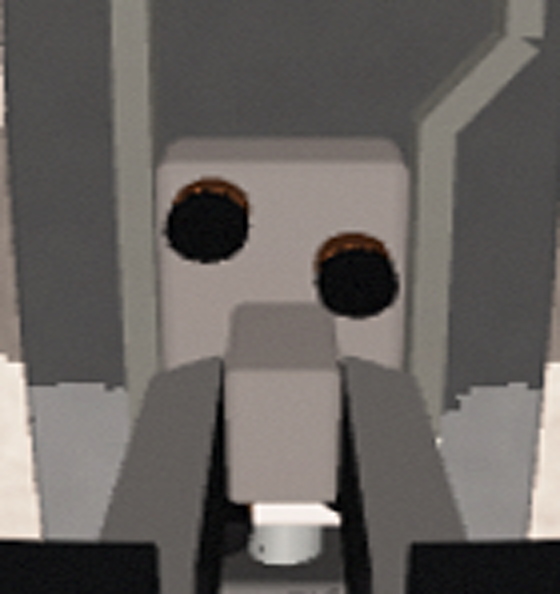

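View pics/scene14.png

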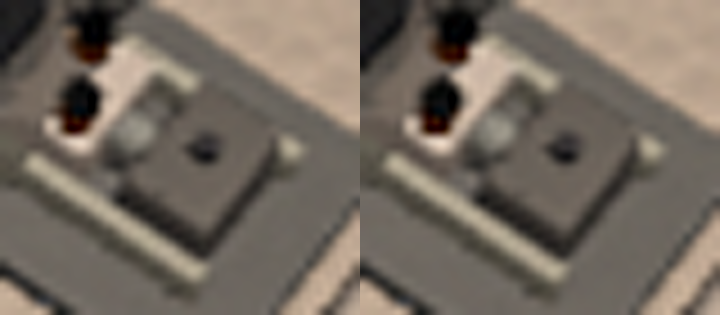

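The tool has stalled at x = 0.688 while the force rises steadily to ~19 N, so the plunger is at its hard stop after about 8 mm. I'll unload, open and lift.

```bash
python3 -m jog '[{"dx":0.0006,"dy":0,"dz":0,"turn":0,"gripper":0.005},{"dx":0.0012,"dy":0,"dz":-0.0001,"turn":0,"gripper":0.005},{"dx":0.0012,"dy":0,"dz":-0.0001,"turn":0,"gripper":0.005}]' 45
```

```text
clock: 18.25
tool_pos: [0.6882, 0.0381, 0.0569]
tool_rot: [[-0.996, 0.089, -0.002], [0.089, 0.996, 0.0], [0.002, 0.0, -1.0]]
contact_force: [-11.1, 0.8, 8.5]
opening: 0.168
```

```bash
python3 -m jog '[{"dx":0,"dy":0,"dz":0,"turn":0,"gripper":0.032},{"dx":0,"dy":0,"dz":0,"turn":0,"gripper":0.032},{"dx":0,"dy":0,"dz":0,"turn":0,"gripper":0.032},{"dx":0,"dy":0,"dz":0,"turn":0,"gripper":0.032}]' 20
```

```text
clock: 18.58
tool_pos: [0.6898, 0.038, 0.0571]
tool_rot: [[-0.996, 0.089, 0.001], [0.089, 0.996, -0.0], [-0.001, 0.0, -1.0]]
contact_force: [0.2, -0.5, -0.9]
opening: 0.34
```

```bash
python3 -m jog '[{"dx":0,"dy":0,"dz":-0.01,"turn":0,"gripper":0.032},{"dx":0,"dy":0,"dz":-0.03,"turn":0,"gripper":0.032},{"dx":0,"dy":0,"dz":-0.06,"turn":0,"gripper":0.032},{"dx":0.02,"dy":0,"dz":-0.09,"turn":0,"gripper":0.032},{"dx":0.06,"dy":0,"dz":-0.11,"turn":0,"gripper":0.032},{"dx":0.1,"dy":0,"dz":-0.12,"turn":0,"gripper":0.032},{"dx":0.12,"dy":0,"dz":-0.12,"turn":0,"gripper":0.032},{"dx":0.12,"dy":0,"dz":-0.12,"turn":0,"gripper":0.032}]' 20
python3 - <<'E'
from workcell import robot,imaging
import numpy as np,cv2
s=robot.observe();print(s['clock'],s['tool_pos'],s['contact_force'],s['opening'])
for n in('scene','top','wrist'):
    d=imaging.camera(n);np.savez(f'pics/{n}15.npz',**d)
    if n=='wrist': cv2.imwrite('pics/w15.png',d['image'][...,::-1])
    elif n=='scene': cv2.imwrite('pics/scene15.png',cv2.resize(d['image'][160:260,290:420][...,::-1],None,fx=6,fy=6,interpolation=cv2.INTER_CUBIC))
    else: cv2.imwrite('pics/top15.png',d['image'][...,::-1])
E
```

```text
clock: 19.25
tool_pos: [0.5667, 0.0491, 0.1789]
tool_rot: [[-0.996, 0.088, 0.001], [0.088, 0.996, 0.002], [-0.001, 0.002, -1.0]]
contact_force: [1.7, -0.1, 0.1]
opening: 0.344
19.25 [0.56673151 0.04911391 0.17889377] [ 1.66085212 -0.126789    0.147859  ] 0.3437479382669788
```

View pics/scene15.png

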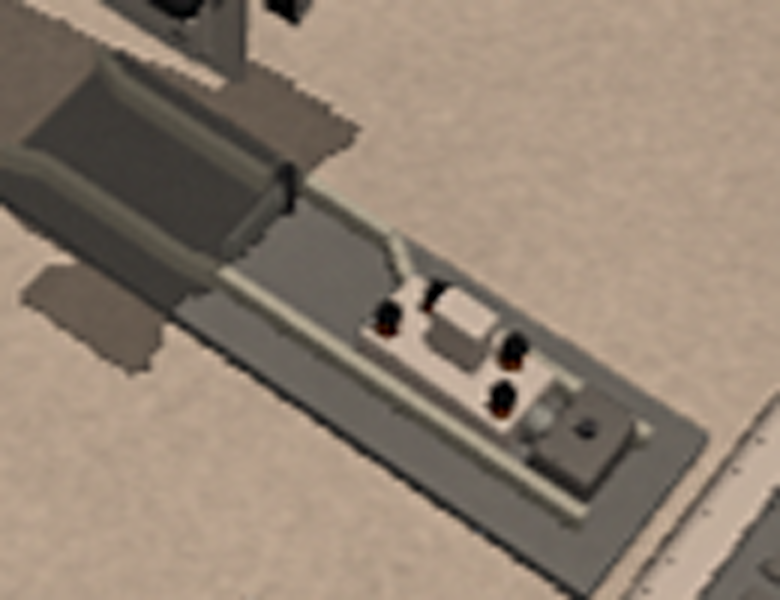

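View pics/w15.png

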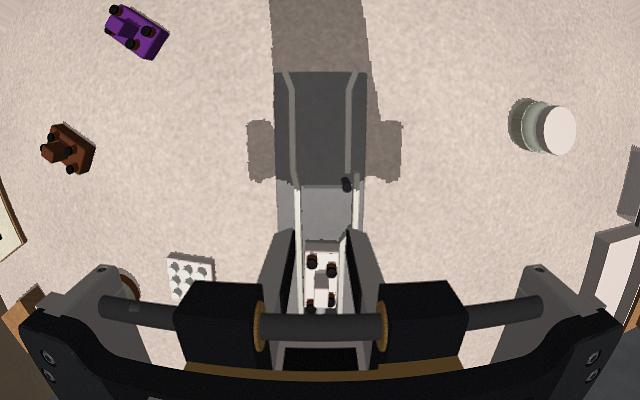

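Run:
```python
import numpy as np,cv2
from h import *
a=np.load('pics/top0.npz')['image'].astype(int);b=np.load('pics/top15.npz')['image'].astype(int)
for n,(r0,r1,c0,c1) in dict(jar=(185,230,170,215),bottle=(90,140,430,480),block=(110,155,370,415),brown=(195,240,440,490),plunger=(95,130,305,335)).items():
    print(n,np.abs(a-b)[r0:r1,c0:c1].mean().round(2),np.abs(a-b)[r0:r1,c0:c1].max())
s=dict(np.load('pics/scene15.npz'))
f=lambda u,v,z: pix2plane(s,(290-.5+u/6,160-.5+v/6),z)[0].round(4)
print('rack corners top .038: front-left',f(515,433,.038),'front-right',f(560,375,.038),'rear',f(365,328,.038),f(412,278,.038),'tab top',f(467,312,.072))
cv2.imwrite('pics/top15z.png',cv2.resize(np.load('pics/top15.npz')['image'][80:245,275,None] if 0 else np.load('pics/top15.npz')['image'][80:200,280:350][...,::-1],None,fx=5,fy=5,interpolation=cv2.INTER_CUBIC))
```

```text
jar 21.42 30
bottle 17.53 29
block 22.07 30
brown 17.52 29
plunger 24.72 101
rack corners top .038: front-left [0.7225 0.0184 0.038 ] front-right [0.7248 0.0541 0.038 ] rear [0.6417 0.0273 0.038 ] [0.6457 0.061  0.038 ] tab top [0.6823 0.0401 0.072 ]
```

View pics/top15z.png

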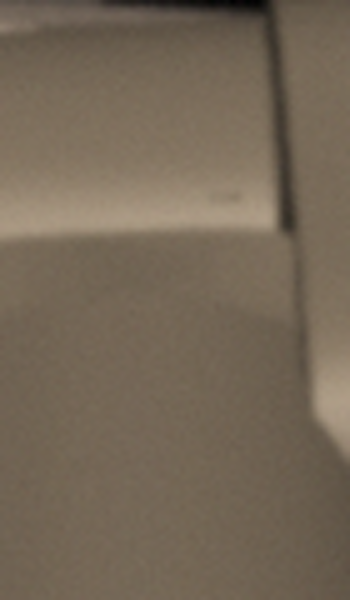

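```bash
python3 -c "
from workcell import robot
s=robot.observe();print(s['clock'],s['contact_force'],s['joint_velocities'].round(3) if hasattr(s['joint_velocities'],'round') else s['joint_velocities'])
print(robot.sign_off())"
```

```text
19.4 [ 0.76882477 -0.34259441 -0.20591464] [ 0.008  0.03  -0.002 -0.014 -0.001 -0.002  0.001]
the job is handed in; nothing more can be done
None
```

The job is done and handed in at 19.4 s of the 58 s allowed. The rack was set down in the lane mouth, released, gripped again and pushed along the floor through the flap. I kept pushing until the plunger stopped against its hard stop, then backed off, opened the gripper and lifted clear.

**Final checks**
- **Plunger:** the tool stalled at x = 0.688 m while the push rose from about 11 N to 19 N. I estimate 8–9 mm of travel from first contact by feel. The scene camera gave about 7.6 mm. Both agree with the 8 mm travel within error.
- **Rack and flap:** the last pictures show the rack upright on the lane floor against the plunger, with the flap shut behind it.
- **Bystanders:** the bottle, jar and vial block look unmoved, and the arm never went near them. In the top view their areas only changed evenly in brightness.

**What went less smoothly**
- **Slip at the flap:** as the flap opened, I was pressing down slightly too hard (about 20 N forward and 19 N down). The rack slid back about 5 mm in the grip. I raised the grip to 40 N, and it did not slip again.
- **Floor contact:** for about 30 mm of the push, the arm carried most or all of the rack's weight, so the rack may have been a fraction of a millimetre off the floor. I lowered it until floor contact returned.
- **Top view at the end:** the arm blocked the top camera's view of the lane, so the final check there rests on the scene and wrist views.

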